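Pack the plate transit case and fasten its draw latch

ROBOT

A 6-joint arm with a two-finger parallel gripper is mounted at the origin on a cart in front of the work surface, level with it; the furniture and walls round the work are solid. World frame = base frame: x ahead of the robot, y to its left, z up, the work surface at z = 0. Lengths are in mm, angles in rad, forces in N, time in s.
With the tool pointing down it reaches from about 400 to 925 mm from the base axis. Payload 12.5 kg.
Tool frame: the origin (TCP) lies on the mounting face of the last link; the fingertips stand 190 mm ahead of it and the grasp point (between the pads) lies 171 mm ahead of it; z points along the fingers, y is the line along which they close (so a half turn about z gives the same grasp; the last joint's range is limited). The gripper opens to 95 mm and grips with 3 to 60 N. Pads are 20 mm wide; open, the fingers measure 119 mm over their backs; the gripper's body (75 mm by 180 mm) begins 59 mm behind the grasp point.
Start: joints at [-1.334, 0.491, 1.559, -0, 1.092, -0.106], TCP at [210.098, -588.629, 404.761] pointing down, gripper open.
Joint ranges: [-3.1, 3.1], [-0.84, 2.19], [0.05, 2.79], [-1.13, 4.28], [0.06, 2.93], [-2.69, 2.69]. Speed limits (rad/s): [2.22, 2.22, 2.79, 3.14, 3.14, 3.14].

INTERFACE

Orientations are given as [roll, pitch, yaw] about the fixed x, y, z axes, in that order (R = Rz(yaw) Ry(pitch) Rx(roll)).
In Python, from cell import * gives the robot as it stands.
- The arm moves only by the tool arm_command, never from a script. Its argument "rows" is a list that holds one entry, the list of rows, each a list of 7 numbers: the shift along the tool's x, y, z normalised to -1 to 1, where 1 is 0.15 m, then the turn, a rotation vector about the tool's x, y, z normalised to -1 to 1, where 1 is 360 degrees, then the opening, from -1 (shut) to 1 (fully open). A call has 1 to 10 rows; each row is the pose to reach, as a shift and turn from the pose commanded when the call began, along the tool's axes at that moment, turning the shorter way round; what a row does not reach only later rows make up. A row lasts 1/12 s, in which the tool goes at most 41.7 mm and 7.16 degrees, less where a joint would pass 70% of its speed; a pose out of reach is approached as far as the arm can. A call with a number of a shift or a turn outside -1 to 1 is refused whole. A call with a gripper value outside its range is refused whole. The fingers move at their own pace and stop on an object; the grip force is fixed at half the most. Time passes only in rows, so rows that repeat a pose let the fingers close. It gives the time, the measured TCP pose, the force, the opening and the grip force at its end, in the units of the state.
- state(): the state, without advancing time (a new reading comes with each control period).
- read_camera(name): name is "side" or "top" or "wrist"; returns (picture, depth): 384x512x3 uint8, red, green, blue; 384x512 float32, mm along the optical axis (not along the pixel's ray), 0 where there is no reading.
- get_calibration(name): a dict with "camera_matrix" (3x3 intrinsics, pixels), "position" and "orientation" of the camera in the world; the wrist camera has in their place "hand_eye" (4x4, takes a point from camera to tool coordinates, whose origin is the TCP and whose axes are the flange's). Camera axes: x right, y up, looking along -z (the intrinsics and any distortion apply to the point x, -y, -z); pixel columns grow to the right and rows downward; lengths in mm; the calibration is good to about 2 mm. A picture is of the moment at which its call begins: read the wrist's pose just before it. get_calibration takes no time and is no camera call.
- job_done(): hands the job in; it is judged then, once.
The state is a dict: "t": time; "joints": joint angles; "qvel": joint speeds; "tau": joint torques, N m; "eef_pos": TCP position; "tcp_rot": TCP orientation; "ft_force": force on the tool from outside, world axes, zero at the start; "moment": the same for the moment, N m; "opening": opening from 0.0 (shut) to 1.0 (fully open); "grip_force": force on a finger pad.
Only numpy, scipy, OpenCV 4.12 (cv2) and the standard library are available. Lean on these libraries where they do the work, as an engineer would, in place of code of your own. Each camera call takes 0.05 s, during which the arm holds its last target. There are 200 camera calls.

TASK

Pack the transit case on the bench: slide every glass plate straight up out of the slotted rack and stand each in a slot of its own in the case, and lay the small cover-glass box from the mouse pad flat in the square recess at the end of the case. Then shut the lid, swing the latch bail over so that its cross bar lies behind the keeper on the lid, and press the latch lever down flat over centre so that the bail pulls tight under the keeper's lip and stays. Keep the plates upright all the time and do not disturb the weighing bottle or the bench timer.

Things in the scene. Friction and masses are not known exactly. Their poses are not given: they have to be found in the camera images.
- case: Grey transit case, fixed to the bench, walls 46 mm high, y from -75 to 75 mm, x from -49 to 37 mm. Origin: on its underside; z up, -x is its front (the latch side), +y its left seen from the robot. Three plate slots fill its -y part, the box recess (point well) its +y end. In front (x = -81 to -49 mm) stands the latch bracket, 20 mm wide in y, 105 mm high.
- slot0 (a point): Floor of a plate slot in the case (6 mm above the bench), at the slot's centre. The slot is 10 mm wide (along the case's y) and 66 mm long (along its x), its rubber ribs end 42 mm above the bench. A plate stands in it with its thickness along the case's y, either way round.
- slot1 (a point): As slot0: the next slot, 34 mm farther to the case's +y.
- slot2 (a point): As slot0: the third slot, 68 mm to the +y of slot0.
- well (a point): Centre of the floor of the box recess, 46 mm above the bench: a square recess, 46 mm in the case's x and 45 in its y, sides along the case's, 12 mm deep; its black rubber rims end 58 mm above the bench.
- rack: Aluminium slotted rack, fixed, 72 x 116 mm, 50 mm high. Origin: centre of its underside, z up. Three slots 34 mm apart along its y (at y = -34, 0, 34 mm), each 7 mm wide (in y), 60 mm long (in x), floor 8 mm above the bench; two or three of them hold a plate.
- plate_a: Glass plate that stands in the rack (may be absent): 54 mm wide (its x), 5 mm thick (its y), 84 mm high (z), 60 g. Origin: centre of its lower edge. Along its upper edge an aluminium grip rail, 9 mm thick, 54 mm long, from 72 to 84 mm above the origin; grip it there across the thickness.
- plate_b: Glass plate that stands in the rack (may be absent): 54 mm wide (its x), 5 mm thick (its y), 84 mm high (z), 60 g. Origin: centre of its lower edge. Along its upper edge an aluminium grip rail, 9 mm thick, 54 mm long, from 72 to 84 mm above the origin; grip it there across the thickness.
- plate_c: Glass plate that stands in the rack (may be absent): 54 mm wide (its x), 5 mm thick (its y), 84 mm high (z), 60 g. Origin: centre of its lower edge. Along its upper edge an aluminium grip rail, 9 mm thick, 54 mm long, from 72 to 84 mm above the origin; grip it there across the thickness.
- cover_box: Small white cardboard box of cover glasses with a blue panel on its top, closed, 34 x 34 x 20 mm high, 60 g, lies on the mouse pad (3 mm thick) to the left of the microscope. Origin: centre of its underside; its sides run along its x and y. Between it and the case stands the microscope: carry it round the front.
- case_lid (a joint): Lid angle in rad: 0 shut, grows as it opens; at 2.0 it leans back against its stop. A damped hinge along the case's y; its own weight holds it back above about 1.0, and below that it sinks shut by itself in about a second.
- lid_hinge (a point): Hinge axis of the lid at the back of the case, 48 mm above the bench; the axis runs along the case's y.
- lid_edge (a point): Middle of the lid's free front edge, at its outer top face. The lid is a cover 90 mm deep (hinge to this edge 91 mm), 152 mm wide in y, its outer top face 46 mm above the hinge axis when shut (94 mm above the bench). When open it leans back, the outer top face to the rear (+x of the case).
- keeper_seat (a point): On the lid: where the cross bar's centre rests when fastened, 3.5 mm above the lid's top. The keeper is a steel post 18 mm wide in y, its rear face 3 mm in front (-x) of this point; its lip overhangs to the rear, to 1.5 mm behind this point, underside 10 mm and top 13 mm above the lid's top. So the bar must come down at least 5 mm behind (+x) this point, then be drawn forward under the lip.
- latch_lever (a joint): Latch lever angle in rad: 0 flat (pointing to the case's -x, pressed home over centre), grows as it is lifted about the case's y through upright (about 1.57) to its stop at 1.95. It has friction (about 1 N at the tip) and stays where it is left.
- lever_pivot (a point): Pivot of the lever on the bracket, 100 mm above the bench, 40 mm in front of the keeper seat of the shut lid; axis along the case's y.
- lever_tip (a point): Tip of the lever on its outer face (upper when flat; it faces the case when the lever stands up), 60 mm from the pivot. The lever is a steel strip 22 mm wide in y, 4 mm thick.
- latch_bail (a joint): Angle in rad of the bail against the lever: 0 fastened, 3.55 flipped fully back over the lever tip (robot's side), where it starts. The bail's elevation over the case's +x is this angle minus the lever angle. It swings freely and falls by its weight. Its hinge turns with the lever; at lever angle 0 it lies 14.9 mm in front (-x) of and 2.1 mm below the pivot.
- cross_bar (a point): Centre of the bail's cross bar, a 6 mm round bar 36 mm long along the case's y, 53 mm from the bail's hinge. The bail is a loop 36 mm wide whose two side rods pass the lever on both sides; it is sprung and gives up to 6 mm lengthwise (5 N per mm).
- thumb_barrel (a point): Centre of the black barrel by which to take the bail: 12 mm in diameter, 16 mm long along the case's y, on a short stalk 14 mm beyond the cross bar along the bail and 12 mm to the side that is up when the latch is fastened. Pinched on its two ends (along the case's y) from above, it can turn between the fingers while the bail swings.
- weighing_bottle_d: Bystander: small clear glass bottle with stopper, 36 mm across, 64 mm high; origin at the centre of its underside.
- bench_timer: Bystander: round bench timer, 62 mm across, 37 mm high; origin at the centre of its underside.
Not all that is in view belongs to the job. Several things have the shape of the cover_box; the one meant has the colours described above.

How it is judged:
By the outcome, as a careful person would: the job done as asked, in the order asked, and still so for the second after the job is handed in, with the robot touching nothing.
Of plate_a, plate_b, plate_c only 2 to 3 are there at a start; the rules pass over those that are not, and their reading is None.
At some moment in a run one of cover_box may be knocked a few centimetres aside while the robot is not near it.
It also fails if it takes over 210 s, if anything falls off the work surface, if the arm or the gripper's body presses on something with over 40 N, if the wrist force passes 120 N, or if a joint passes its speed limit or range.

## Working session

There is one attempt and no reset: what is moved stays moved. The work goes in short steps, Python scripts to look and compute and a tool call to move; the robot and the scene stay as the last step left them, time stands still between calls to the robot, and variables do not carry over. Pictures are saved under pics/ and viewed, at most 17 in all, crops included, and the job is handed in when it is done.

Besides the shell and the picture viewer there is one more tool, called after "Request:" in YAML: its name, and indented under it one key for each argument. arm_command: Moves the arm, as the interface text tells. Its arguments: {"type":"object","properties":{"rows":{"type":"array","items":{"type":"array","items":{"type":"array","items":{"type":"number","minimum":-1,"maximum":1}}}}},"required":["rows"]}

```bash
ls; mkdir -p pics
python3 - <<'E'
from cell import *
import cv2,numpy as np
s=state();print({k:np.round(v,3).tolist() for k,v in s.items()})
for n in("top","side"):
    p,d=read_camera(n);cv2.imwrite(f"pics/{n}0.png",cv2.resize(p[:,:,::-1],(800,600),interpolation=cv2.INTER_CUBIC));np.save(f"pics/{n}0d.npy",d);np.save(f"pics/{n}0p.npy",p)
    c=get_calibration(n);print(c)
print(get_calibration("wrist"))
E
```

```text
pics
{'t': 0.0, 'joints': [-1.334, 0.492, 1.559, 0.0, 1.092, -0.106], 'qvel': [-0.001, 0.001, -0.002, -0.001, -0.001, -0.001], 'tau': [0.004, -61.263, -25.818, 0.069, 0.048, -0.0], 'eef_pos': [210.078, -588.597, 404.156], 'tcp_rot': [-3.14, -0.0, 0.343], 'ft_force': [-0.181, -0.647, -0.443], 'moment': [-0.056, -0.008, 0.021], 'grip_force': 0.0, 'opening': 0.996}
{'camera_matrix': array([[484.8053625 ,   0.        , 249.43714214],
       [  0.        , 484.8053625 , 194.01294712],
       [  0.        ,   0.        ,   1.        ]]), 'position': array([ 333.37889317,  -32.96261783, 1613.79423377]), 'orientation': array([ 0.13724856,  0.01303026, -1.54526645])}
{'camera_matrix': array([[371.43321612,   0.        , 259.54264065],
       [  0.        , 371.43321612, 185.88154889],
       [  0.        ,   0.        ,   1.        ]]), 'position': array([ 206.22822672, -919.42203085,  813.25057946]), 'orientation': array([ 0.92681684,  0.01574573, -0.37689384])}
{'camera_matrix': array([[336.03254741,   0.        , 255.97765824],
       [  0.        , 336.03254741, 192.82573505],
       [  0.        ,   0.        ,   1.        ]]), 'hand_eye': array([[ 2.89886608e-04,  9.54298415e-01,  2.98855234e-01,
         8.44041778e+01],
       [ 9.99999957e-01, -2.91138168e-04, -4.03335867e-05,
        -5.52772742e-03],
       [ 4.85178874e-05,  2.98855232e-01, -9.54298458e-01,
         2.00259729e+01],
       [ 0.00000000e+00,  0.00000000e+00,  0.00000000e+00,
         1.00000000e+00]])}
```

View pics/top0.png

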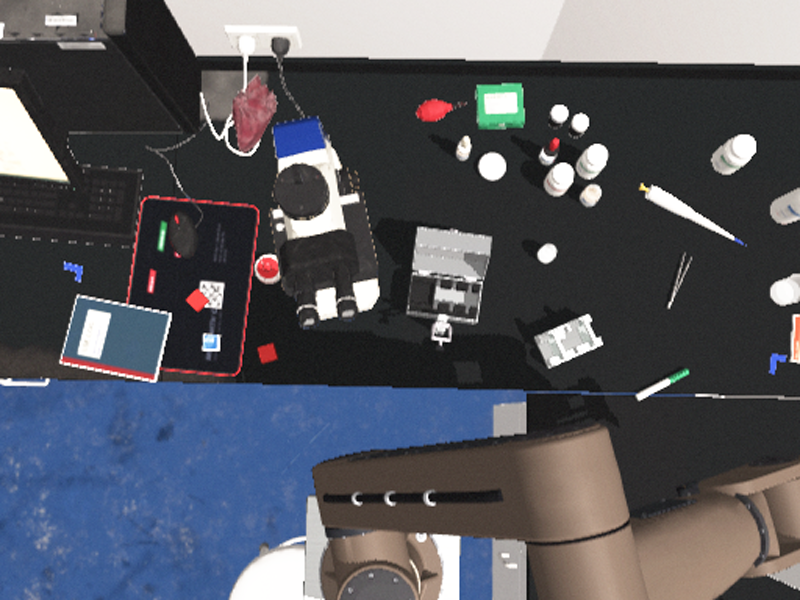

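View pics/side0.png

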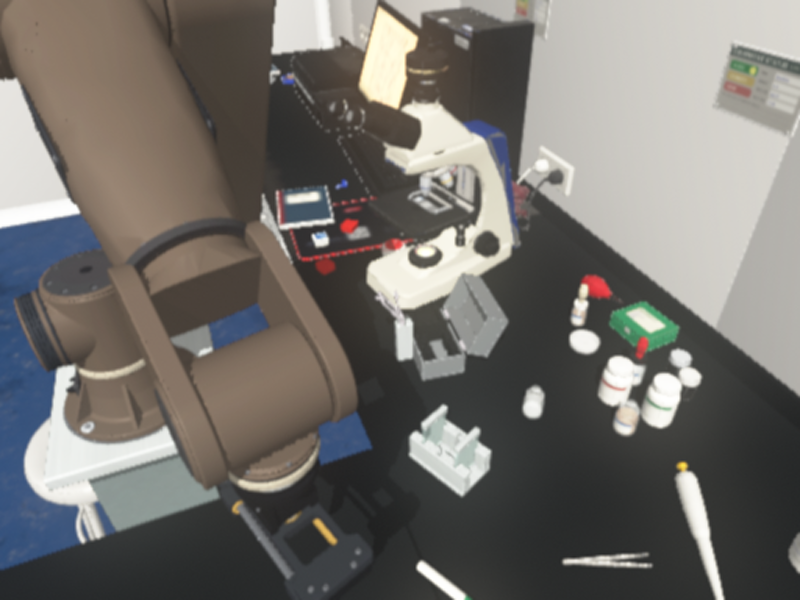

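Top view (800×600): case at (447,285) with latch at (441,332), rack with two plates at about (568,340), a clear bottle at (546,253). Cover-box candidates: white/blue (211,343), red (267,352), red (197,300), white/patterned (211,293). White/blue fits the description; I'll confirm it in a crop.

```bash
cat > h.py <<'E'
from cell import *
import cv2,numpy as np
from scipy.spatial.transform import Rotation as R
def cam(name,s=None):
    c=get_calibration(name);K=c["camera_matrix"]
    if name=="wrist":
        s=s or state();T=np.eye(4);T[:3,:3]=R.from_euler("xyz",s["tcp_rot"]).as_matrix();T[:3,3]=s["eef_pos"];T=T@c["hand_eye"]
    else:
        T=np.eye(4);T[:3,:3]=R.from_euler("xyz",c["orientation"]).as_matrix();T[:3,3]=c["position"]
    return K,T
def world(K,T,u,v,d):
    u,v,d=np.broadcast_arrays(np.asarray(u,float),np.asarray(v,float),d)
    p=np.stack([(u-K[0,2])/K[0,0]*d,-(v-K[1,2])/K[1,1]*d,-d],-1)
    return p@T[:3,:3].T+T[:3,3]
def plane(K,T,u,v,z):
    a=world(K,T,u,v,1.)-T[:3,3];return T[:3,3]+a*(z-T[2,3])/a[...,2]
def project(K,T,P):
    q=(np.asarray(P)-T[:3,3])@T[:3,:3];return K[0,2]-K[0,0]*q[0]/q[2],K[1,2]+K[1,1]*q[1]/q[2]
def toolmove(pos,rpy,s=None):
    "normalised shift/turn from the current pose to TCP pos, rpy"
    s=s or state();R0=R.from_euler("xyz",s["tcp_rot"]);R1=R.from_euler("xyz",rpy)
    return np.round(R0.inv().apply(np.array(pos)-s["eef_pos"])/150,3).tolist()+np.round((R0.inv()*R1).as_rotvec()/(2*np.pi),4).tolist()
def shot(name,tag):
    s=state();p,d=read_camera(name);np.savez(f"pics/{tag}.npz",p=p,d=d);K,T=cam(name,s);np.savez(f"pics/{tag}_k.npz",K=K,T=T);return p,d,K,T
def load(tag):
    a=np.load(f"pics/{tag}.npz");b=np.load(f"pics/{tag}_k.npz");return a["p"],a["d"],b["K"],b["T"]
def crop(p,u0,v0,u1,v1,f,fn):
    cv2.imwrite(f"pics/{fn}.png",cv2.resize(p[v0:v1,u0:u1,::-1],None,fx=f,fy=f,interpolation=cv2.INTER_CUBIC))
E
python3 - <<'E'
from h import *
p=np.load("pics/top0p.npy");d=np.load("pics/top0d.npy");K,T=cam("top")
for n,u,v in[("bench",480,250),("case",447,305),("casebl",418,232),("lid top",453,240),("latch",441,332),("rack",568,340),("box",211,343),("whiteround",492,165),("red",266,268),("redcube",267,352),("bottle",546,253),("microscopebase",330,320)]:
    u*=.64;v*=.64;print(n,world(K,T,u,v,d[int(v),int(u)]).round())
a=p[160:250,90:190];b=p[135:245,250:400]
cv2.imwrite("pics/c1.png",cv2.resize(a[:,:,::-1],(400,360),interpolation=cv2.INTER_CUBIC))
cv2.imwrite("pics/c1.png",np.hstack([cv2.resize(p[180:240,100:180,::-1],(400,300),interpolation=cv2.INTER_CUBIC),cv2.resize(p[150:240,260:380,::-1],(400,300),interpolation=cv2.INTER_CUBIC)]))
print(toolmove([560,-260,404],[np.pi,0,0]))
E
```

```text
bench [ 649. -186.  130.]
case [ 549. -127.   40.]
casebl [687. -62. 113.]
lid top [ 671. -132.  118.]
latch [ 489. -114.   72.]
rack [ 485. -386.    9.]
box [459. 368.  23.]
whiteround [ 863. -222.   16.]
red [621. 258.  31.]
redcube [443. 250.  18.]
bottle [ 663. -332.   49.]
microscopebase [516. 121.   1.]
[2.933, -1.279, 0.003, -0.0002, 0.0, 0.0546]
```

View pics/c1.png

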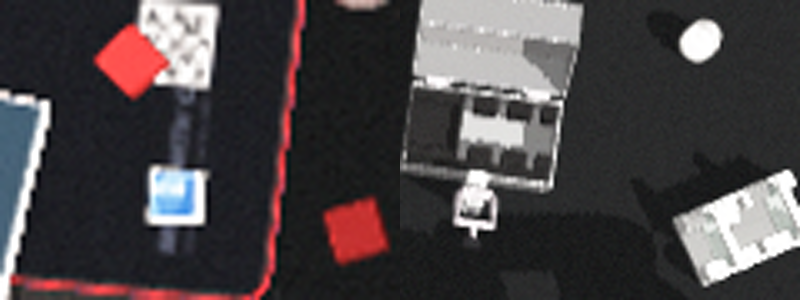

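White box with the blue panel, at (211,343) in the top view, world about (459,368), is the one meant. The red ones aren't, and the black-and-white one isn't either. Next is a wrist view over the rack and case.

Request:
arm_command:
  rows:
    - [[1, 0, 0, 0, 0, 0.0546, 1], [1, 0, 0, 0, 0, 0.0546, 1], [1, 0, 0, 0, 0, 0.0546, 1], [1, 0, 0, 0, 0, 0.0546, 1], [1, 0, 0, 0, 0, 0.0546, 1]]

```text
t: 0.52
eef_pos: [355.6, -536.1, 404.3]
tcp_rot: [-3.141, -0.001, 0.003]
ft_force: [0.3, -0.3, 0.4]
opening: 1.002
grip_force: 0.0
```

Request:
arm_command:
  rows:
    - [[1, -1, 0, 0, 0, 0, 1], [1, -1, 0, 0, 0, 0, 1], [1, -1, 0, 0, 0, 0, 1], [1, -1, 0, 0, 0, 0, 1], [1, -1, 0, 0, 0, 0, 1], [1, -1, 0, 0, 0, 0, 1]]

```text
t: 1.02
eef_pos: [504.7, -384.1, 404.5]
tcp_rot: [-3.141, -0.0, 0.004]
ft_force: [-0.5, -0.2, -0.0]
opening: 1.0
grip_force: 0.0
```

Request:
arm_command:
  rows:
    - [[0.29, -0.87, 0, 0, 0, 0, 1], [0.29, -0.87, 0, 0, 0, 0, 1], [0.29, -0.87, 0, 0, 0, 0, 1], [0.29, -0.87, 0, 0, 0, 0, 1], [0.29, -0.87, 0, 0, 0, 0, 1], [0.29, -0.87, 0, 0, 0, 0, 1], [0.29, -0.87, 0, 0, 0, 0, 1]]

```text
t: 1.6
eef_pos: [544.6, -259.0, 404.7]
tcp_rot: [3.141, 0.0, -0.001]
ft_force: [0.8, -0.3, 0.7]
opening: 1.001
grip_force: 0.0
```

Run:
```python
from h import *
s=state();print(s["t"],s["eef_pos"].round(1),s["tcp_rot"],s["joints"])
p,d,K,T=shot("wrist","w1");cv2.imwrite("pics/w1.png",cv2.resize(p[:,:,::-1],(800,600),interpolation=cv2.INTER_CUBIC))
```

```text
1.6 [ 544.6 -259.   404.7] [ 3.14125289e+00  1.17070053e-04 -8.94574093e-04] [-5.53364762e-01  4.59642804e-01  1.61501802e+00 -4.00434934e-04
  1.06685322e+00  1.01851947e+00]
```

View pics/w1.png

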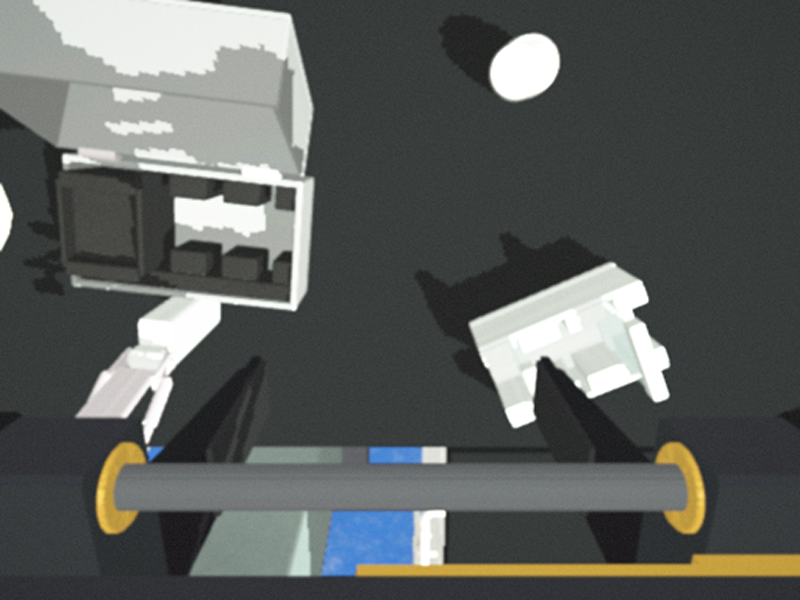

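Both are in view. Case rim: front-right corner (295,308), back-right (312,178). Recess centred near (103,222), slots at x 195/245/285. Rack rails near (510,390) and (648,360). Next, a height map from the depth.

Run:
```python
from h import *
p,d,K,T=load("w1")
v,u=np.mgrid[0:384,0:512];W=world(K,T,u,v,d.astype(float));ok=(d>50)
def hm(x0,x1,y0,y1,s,fn):
    W_=int((y1-y0)*s);H=int((x1-x0)*s);z=np.full((H,W_),-1.)
    P=W[ok];m=(P[:,0]>x0)&(P[:,0]<x1)&(P[:,1]>y0)&(P[:,1]<y1);P=P[m];P=P[np.argsort(P[:,2])]
    r=((x1-P[:,0])*s).astype(int).clip(0,H-1);c=((y1-P[:,1])*s).astype(int).clip(0,W_-1)
    for dr in(0,1):
        for dc in (0,1): z[(r+dr).clip(0,H-1),(c+dc).clip(0,W_-1)]=P[:,2]
    return cv2.applyColorMap((z*2).clip(0,255).astype(np.uint8),cv2.COLORMAP_JET)
a=hm(440,640,-240,-40,2,"");b=hm(400,600,-480,-280,2,"")
cv2.imwrite("pics/hm1.png",np.hstack([a,b]))
o=W[250:300,200:235]
def seg(x0,x1,y0,y1,z0,z1):
    m=ok&(W[...,0]>x0)&(W[...,0]<x1)&(W[...,1]>y0)&(W[...,1]<y1)&(W[...,2]>z0)&(W[...,2]<z1);return W[m]
print("bench z",np.median(seg(480,560,-300,-230,-30,30)[:,2]))
Q=seg(400,600,-480,-280,82,100);print(len(Q),np.median(Q[:,2]));np.save("pics/rails.npy",Q)
n,l=0,None
g=np.zeros((400,400),np.uint8);g[((Q[:,0]-400)*2).astype(int),((Q[:,1]+480)*2).astype(int)]=1;g=cv2.dilate(g,np.ones((3,3)))
n,l,st,ce=cv2.connectedComponentsWithStats(g)
for i in range(1,n):
    if st[i,4]>60:
        c=np.argwhere(l==i)/2.+[400,-480];r=cv2.minAreaRect(c.astype(np.float32));print(st[i,4],r)
```

```text
bench z -1.025883923483775
782 91.48408538092406
2141 ((498.3160400390625, -409.6912841796875), (56.62128448486328, 10.666836738586426), 24.567171096801758)
449 ((484.75, -337.5), (9.0, 22.5), 90.0)
```

View pics/hm1.png

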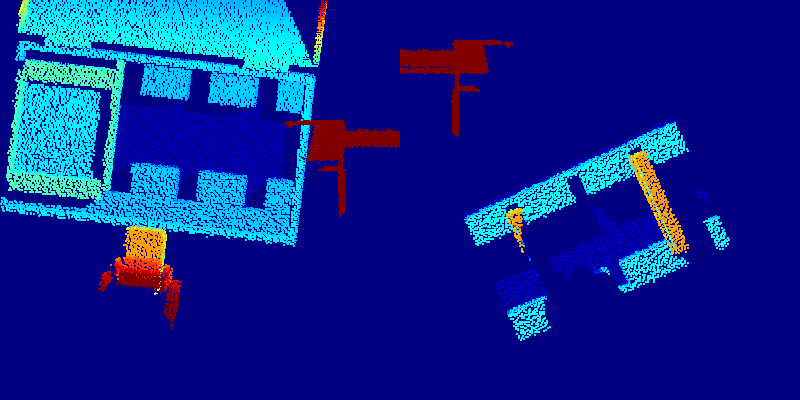

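Two plates are there, in the outer rack slots, with rail tops at z≈91.5. Now closer views, centred over the case and then the rack.

Request:
arm_command:
  rows:
    - [[0, -0.8, 0, 0, 0, 0, 1], [0, -0.8, 0, 0, 0, 0, 1], [0, -0.8, 0, 0, 0, 0, 1], [0, -0.8, 0, 0, 0, 0, 1], [0, -0.8, 0, 0, 0, 0, 1], [0, -0.8, 0, 0, 0, 0, 1]]

```text
t: 2.15
eef_pos: [545.0, -139.0, 404.8]
tcp_rot: [3.141, -0.0, -0.001]
ft_force: [0.6, -0.7, -0.5]
opening: 0.998
grip_force: 0.0
```

Run:
```python
from h import *
p,d,K,T=shot("wrist","w2")
cv2.imwrite("pics/w2.png",cv2.resize(p[:,:,::-1],(800,600),interpolation=cv2.INTER_CUBIC))
v,u=np.mgrid[0:384,0:512];W=world(K,T,u,v,d.astype(float));W=W[d>50]
np.save("pics/w2W.npy",W)
# rims at z~46 : fit right (y=-75) side and front using yaw scan
def sel(z0,z1):
    m=(W[:,2]>z0)&(W[:,2]<z1)&(W[:,0]>480)&(W[:,0]<630)&(W[:,1]>-230)&(W[:,1]<-40);return W[m]
for nm,z0,z1 in(("rim",43.5,48),("ribs",38,43),("wellfloor",43,48),("wellrim",54,60)):
    Q=sel(z0,z1);print(nm,len(Q),np.median(Q[:,2]))
H,xe,ye=np.histogram2d([],[],bins=1)
Z=sel(-5,200);print(np.histogram(Z[:,2],bins=np.arange(-5,120,3)))
```

```text
rim 4403 45.834765059535584
ribs 3109 41.69511898123096
wellfloor 4602 45.786168735508056
wellrim 1559 57.64308291353075
(array([ 677, 5075,   51, 2703,  315,  103,  110,  115,  101,  114,  118,
        127,  124,  137,  173, 2983, 2725, 2290, 1284,  244,  978,  543,
         37,   34,   28,   43,   33,   27,   42,   34,   37,  104,  281,
         37,   48,   91,  212,   16,   13,   48,  112]), array([ -5,  -2,   1,   4,   7,  10,  13,  16,  19,  22,  25,  28,  31,
        34,  37,  40,  43,  46,  49,  52,  55,  58,  61,  64,  67,  70,
        73,  76,  79,  82,  85,  88,  91,  94,  97, 100, 103, 106, 109,
       112, 115, 118]))
```

View pics/w2.png

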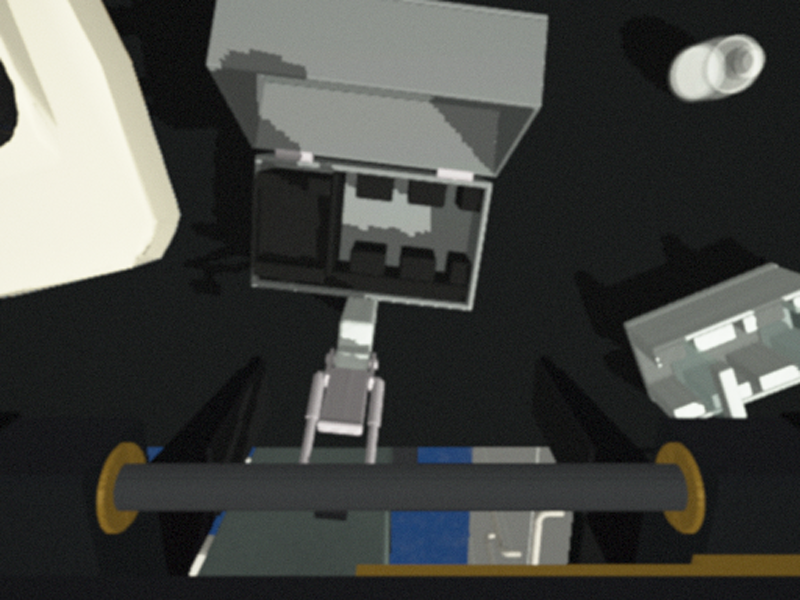

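Run:
```python
from h import *
W=np.load("pics/w2W.npy")
m=(W[:,0]>490)&(W[:,0]<625)&(W[:,1]>-230)&(W[:,1]<-30);W=W[m]
c0=np.array([555,-135.])
rim=W[(W[:,2]>44)&(W[:,2]<48)][:,:2]-c0
wr=W[(W[:,2]>55.5)&(W[:,2]<60)][:,:2]-c0
rb=W[(W[:,2]>40)&(W[:,2]<43.2)][:,:2]-c0
def loc(P,a):return P@np.array([[np.cos(a),-np.sin(a)],[np.sin(a),np.cos(a)]])
def sharp(a):
    s=0
    for P in(rim,rb,wr):
        q=loc(P,a)
        for k in(0,1):
            h=np.histogram(q[:,k],bins=np.arange(-120,120,1))[0].astype(float);s+=(np.diff(h)**2).sum()/len(P)
    return s
A=np.radians(np.arange(-12,2,.25));S=[sharp(a) for a in A];a=A[np.argmax(S)];print("yaw",np.degrees(a),np.round(sorted(S)[-4:],1))
for o in(-.5,.5):print(sharp(a+np.radians(o)))
for nm,P in(("rim",rim),("ribs",rb),("wellrim",wr)):
    q=loc(P,a);
    for k in(0,1):
        h,e=np.histogram(q[:,k],bins=np.arange(-90,90,2));print(nm,"xy"[k],[(int(x),int(n)) for x,n in zip(e,h) if n>15])
# y histogram of ribs, back row at 0.5 mm
q=loc(rb,a);h,e=np.histogram(q[:,1],bins=np.arange(-80,30,1));print(list(zip(e.astype(int),h)))
```

```text
yaw -6.5 [34.5 35.3 36.4 37.1]
35.32208987501484
29.689163312935293
rim x [(-32, 139), (-30, 272), (-28, 136), (-12, 43), (-10, 85), (-8, 94), (-6, 86), (-4, 90), (-2, 91), (0, 94), (2, 88), (4, 98), (6, 85), (8, 97), (10, 92), (12, 89), (14, 91), (16, 95), (18, 101), (20, 94), (22, 91), (24, 101), (26, 96), (28, 96), (30, 96), (32, 99), (34, 29), (44, 33), (46, 18), (48, 17), (50, 213), (52, 288), (54, 70), (64, 28), (66, 98), (68, 132), (70, 109), (72, 64), (74, 24)]
rim y [(-56, 150), (-54, 174), (-52, 35), (-50, 35), (-48, 30), (-46, 33), (-44, 30), (-42, 34), (-40, 28), (-38, 30), (-36, 30), (-34, 27), (-32, 30), (-30, 28), (-28, 30), (-26, 26), (-24, 28), (-22, 22), (-20, 31), (-18, 25), (-16, 27), (-14, 26), (-12, 26), (-10, 26), (-8, 25), (-6, 25), (-4, 24), (-2, 23), (0, 23), (2, 21), (4, 23), (6, 25), (8, 22), (10, 19), (12, 26), (14, 21), (16, 20), (18, 20), (20, 20), (22, 21), (24, 18), (26, 20), (28, 22), (32, 16), (34, 17), (36, 17), (38, 41), (44, 61), (46, 105), (48, 106), (50, 100), (52, 108), (54, 103), (56, 110), (58, 97), (60, 95), (62, 107), (64, 102), (66, 93), 
[... 3999 characters left out ...]
np.int64(20)), (np.int64(6), np.int64(37)), (np.int64(7), np.int64(41)), (np.int64(8), np.int64(41)), (np.int64(9), np.int64(43)), (np.int64(10), np.int64(40)), (np.int64(11), np.int64(41)), (np.int64(12), np.int64(39)), (np.int64(13), np.int64(40)), (np.int64(14), np.int64(37)), (np.int64(15), np.int64(37)), (np.int64(16), np.int64(42)), (np.int64(17), np.int64(40)), (np.int64(18), np.int64(39)), (np.int64(19), np.int64(42)), (np.int64(20), np.int64(42)), (np.int64(21), np.int64(38)), (np.int64(22), np.int64(41)), (np.int64(23), np.int64(39)), (np.int64(24), np.int64(35)), (np.int64(25), np.int64(39)), (np.int64(26), np.int64(42)), (np.int64(27), np.int64(39)), (np.int64(28), np.int64(37))]
```

Fit of the case: yaw ≈ -6.5°, slots at (568,-170), (572,-136), (576,-102). Gap widths (10 mm), 34 mm pitch and the rim (86×150 mm) all agree with the description. Now the rack.

Request:
arm_command:
  rows:
    - [[-0.25, 0.8, 0, 0, 0, 0, 1], [-0.25, 0.8, 0, 0, 0, 0, 1], [-0.25, 0.8, 0, 0, 0, 0, 1], [-0.25, 0.8, 0, 0, 0, 0, 1]]

```text
t: 2.53
eef_pos: [505.4, -264.6, 404.5]
tcp_rot: [3.14, 0.0, -0.006]
ft_force: [-0.6, -0.1, -0.2]
opening: 1.003
grip_force: 0.0
```

Request:
arm_command:
  rows:
    - [[-0.25, 0.8, 0, 0, 0, 0, 1], [-0.25, 0.8, 0, 0, 0, 0, 1], [-0.25, 0.8, 0, 0, 0, 0, 1], [-0.25, 0.8, 0, 0, 0, 0, 1], [-0.25, 0.8, 0, 0, 0, 0, 1], [-0.25, 0.8, 0, 0, 0, 0, 1]]

```text
t: 3.03
eef_pos: [469.3, -378.5, 404.4]
tcp_rot: [-3.141, 0.0, -0.002]
ft_force: [-0.1, -0.4, -0.6]
opening: 1.001
grip_force: 0.0
```

Run:
```python
from h import *
p,d,K,T=shot("wrist","w3");s=state();print(s["eef_pos"],s["t"])
v,u=np.mgrid[0:384,0:512];W=world(K,T,u,v,d.astype(float));W=W[d>50]
m=(W[:,0]>400)&(W[:,0]<600)&(W[:,1]>-480)&(W[:,1]<-280);W=W[m]
Q=W[(W[:,2]>86)&(W[:,2]<97)]
g=np.zeros((400,400),np.uint8);g[((Q[:,0]-400)*2).astype(int),((Q[:,1]+480)*2).astype(int)]=1;g=cv2.dilate(g,np.ones((3,3)))
n,l,st,ce=cv2.connectedComponentsWithStats(g);lab=l[((Q[:,0]-400)*2).astype(int),((Q[:,1]+480)*2).astype(int)]
for i in range(1,n):
    P=Q[lab==i]
    if len(P)>60:
        r=cv2.minAreaRect(P[:,:2].astype(np.float32));print(len(P),np.median(P[:,2]),r)
        w=np.linalg.svd(P[:,:2]-P[:,:2].mean(0),full_matrices=False)[2][0];print("pca",P[:,:2].mean(0),np.degrees(np.arctan2(w[1],w[0])))
rk=W[(W[:,2]>46)&(W[:,2]<52)];r=cv2.minAreaRect(rk[:,:2].astype(np.float32));print("rack",r)
W2=np.load("pics/w2W.npy");a=np.radians(-6.5);q=(W2[:,:2]-[555,-135])@np.array([[np.cos(a),-np.sin(a)],[np.sin(a),np.cos(a)]])
m=(q[:,1]>105)&(q[:,1]<170)&(q[:,0]>-30)&(q[:,0]<60);print("scope near", np.c_[q,W2[:,2]][m][:, :].max(0) if m.any() else None, W2[m][:,2].max(), q[m&(W2[:,2]>20)][:,1].min())
for y0 in range(95,200,10):
    m=(q[:,1]>y0)&(q[:,1]<y0+10)&(abs(q[:,0]-12)<45);print(y0,m.sum(),W2[m,2].max().round() if m.any() else None)
```

```text
[ 469.75751938 -377.694811    404.55848927] 3.0833
622 91.71772824908282 ((470.1971435546875, -348.0085754394531), (53.71786117553711, 9.386600494384766), 24.75714874267578)
pca [ 471.227667   -348.15418976] -155.23636840362684
619 91.80337548677142 ((498.4051818847656, -409.7572326660156), (53.97844696044922, 8.957269668579102), 24.719852447509766)
pca [ 499.46644507 -409.25973248] -155.2963575040042
rack ((484.10443115234375, -378.8442077636719), (68.42737579345703, 116.01234436035156), 24.754451751708984)
scope near [ 59.98662229 169.990507    43.26228011] 43.26228010865299 156.85075154789448
95 27 0.0
105 589 1.0
115 698 1.0
125 704 1.0
135 702 2.0
145 705 10.0
155 1380 42.0
165 1499 43.0
175 908 43.0
185 874 44.0
195 890 44.0
```

Rails at (470.2,-348.0) and (498.4,-409.8), yaw 24.75°, z 92. Spacing is 67.9 mm against 68 and the rack length is 116, so they fit. First grasp is plate 1.

Request:
arm_command:
  rows:
    - [[0.003, -0.198, 0, 0, 0, -0.0688, -0.16], [0.003, -0.198, 0, 0, 0, -0.0688, -0.16], [0.003, -0.198, 0, 0, 0, -0.0688, -0.16], [0.003, -0.198, 0, 0, 0, -0.0688, -0.16], [0.003, -0.198, 0, 0, 0, -0.0688, -0.16], [0.003, -0.198, 0, 0, 0, -0.0688, -0.16], [0.003, -0.198, 0, 0, 0, -0.0688, -0.16]]

```text
t: 3.67
eef_pos: [470.6, -347.5, 404.8]
tcp_rot: [3.141, -0.0, 0.431]
ft_force: [0.3, 0.0, -0.1]
opening: 0.569
grip_force: 0.0
```

Run:
```python
from h import *
for i in range(2):
    s=state();print(s["eef_pos"].round(2),np.degrees(s["tcp_rot"]).round(2),s["opening"],toolmove([470.2,-348,257],[np.pi,0,np.radians(24.75)]));read_camera("top")
```

```text
[ 470.62 -347.49  404.84] [179.99  -0.    24.67] 0.5691095233888193 [-0.004, 0.002, 0.986, 0.0, -0.0, -0.0002]
[ 470.56 -347.64  404.79] [179.99  -0.    24.68] 0.5249464855495659 [-0.003, 0.001, 0.985, 0.0, -0.0, -0.0002]
```

Request:
arm_command:
  rows:
    - [[-0.003, 0.002, 0.25, 0, 0, 0, -0.16], [-0.003, 0.002, 0.5, 0, 0, 0, -0.16], [-0.003, 0.002, 0.65, 0, 0, 0, -0.16], [-0.003, 0.002, 0.75, 0, 0, 0, -0.16], [-0.003, 0.002, 0.85, 0, 0, 0, -0.16], [-0.003, 0.002, 0.93, 0, 0, 0, -0.16], [-0.003, 0.002, 0.985, 0, 0, 0, -0.16], [-0.003, 0.002, 0.985, 0, 0, 0, -0.16], [-0.003, 0.002, 0.985, 0, 0, 0, -0.16]]

```text
t: 4.52
eef_pos: [470.2, -348.6, 257.0]
tcp_rot: [-3.141, 0.0, 0.432]
ft_force: [-0.9, -0.6, 0.5]
opening: 0.418
grip_force: 0.0
```

Request:
arm_command:
  rows:
    - [[0, 0, 0, 0, 0, 0, -1], [0, 0, 0, 0, 0, 0, -1], [0, 0, 0, 0, 0, 0, -1], [0, 0, 0, 0, 0, 0, -1], [0, 0, 0, 0, 0, 0, -1], [0, 0, 0, 0, 0, 0, -1], [0, 0, 0, 0, 0, 0, -1], [0, 0, 0, 0, 0, 0, -1]]

```text
t: 5.18
eef_pos: [470.1, -348.5, 257.2]
tcp_rot: [3.141, -0.0, 0.432]
ft_force: [0.1, 0.4, 3.4]
opening: 0.092
grip_force: 30.0
```

Request:
arm_command:
  rows:
    - [[0, 0, -0.08, 0, 0, 0, -1], [0, 0, -0.2, 0, 0, 0, -1], [0, 0, -0.35, 0, 0, 0, -1], [0, 0, -0.5, 0, 0, 0, -1], [0, 0, -0.62, 0, 0, 0, -1], [0, 0, -0.67, 0, 0, 0, -1], [0, 0, -0.67, 0, 0, 0, -1]]

```text
t: 5.77
eef_pos: [470.1, -348.5, 358.8]
tcp_rot: [3.139, -0.001, 0.432]
ft_force: [-0.4, 0.2, -1.3]
opening: 0.092
grip_force: 30.0
```

Request:
arm_command:
  rows:
    - [[0.1, -0.07, 0, 0, 0, 0, -1], [0.22, -0.16, 0, 0, 0, 0, -1], [0.36, -0.26, 0, 0, 0, 0, -1], [0.48, -0.35, 0, 0, 0, 0, -1], [0.545, -0.4, 0, 0, 0, 0, -1], [0.545, -0.4, 0, 0, 0, 0, -1]]

```text
t: 6.27
eef_pos: [519.9, -258.0, 356.3]
tcp_rot: [-3.14, 0.001, 0.434]
ft_force: [0.3, -0.0, 0.1]
opening: 0.096
grip_force: 30.0
```

Request:
arm_command:
  rows:
    - [[0.1, -0.07, 0, 0, 0, 0.015, -1], [0.22, -0.16, 0, 0, 0, 0.03, -1], [0.36, -0.26, 0, 0, 0, 0.05, -1], [0.48, -0.35, 0, 0, 0, 0.068, -1], [0.53, -0.39, 0, 0, 0, 0.08, -1], [0.545, -0.4, 0, 0, 0, 0.0868, -1], [0.545, -0.4, 0, 0, 0, 0.0868, -1], [0.545, -0.4, 0, 0, 0, 0.0868, -1]]

```text
t: 6.93
eef_pos: [568.1, -171.7, 356.8]
tcp_rot: [3.142, 0.001, -0.112]
ft_force: [1.0, -0.6, -0.1]
opening: 0.091
grip_force: 30.0
```

Run:
```python
from h import *
a=np.radians(-6.5)
for i in range(2):
    s=state();print(s["t"],s["eef_pos"].round(2),np.degrees(s["tcp_rot"]).round(2),s["opening"],s["grip_force"],toolmove([568.1,-169.9,257],[np.pi,0,a]));read_camera("top")
p,d,K,T=shot("wrist","w4");cv2.imwrite("pics/w4.png",cv2.resize(p[:,:,::-1],(800,600),interpolation=cv2.INTER_CUBIC))
v,u=np.mgrid[0:384,0:512];W=world(K,T,u,v,d.astype(float));W=W[d>50]
s=state();L=(W-s["eef_pos"])@R.from_euler("xyz",s["tcp_rot"]).as_matrix()
m=(abs(L[:,0])<40)&(abs(L[:,1])<20)&(L[:,2]>155)&(L[:,2]<180);Q=L[m];print(len(Q),Q.min(0) if len(Q) else "",Q.max(0) if len(Q) else "")
np.save("pics/w4L.npy",L)
h,e=np.histogram(Q[:,1],bins=np.arange(-20,21,1));print(list(zip(e[:-1].astype(int),h)))
```

```text
6.9333 [ 568.13 -171.74  356.85] [ 1.80e+02  5.00e-02 -6.42e+00] 0.09056838522677992 29.99994456768036 [-0.001, -0.012, 0.666, 0.0, 0.0001, 0.0002]
6.9833 [ 568.05 -171.87  356.99] [ 1.80e+02  4.00e-02 -6.43e+00] 0.09295169156815018 29.999778270721436 [-0.001, -0.013, 0.667, 0.0, 0.0001, 0.0002]
2413 [-15.8076586  -13.34217232 155.02119133] [ 27.36919052  13.81353782 179.98225691]
[(np.int64(-20), np.int64(0)), (np.int64(-19), np.int64(0)), (np.int64(-18), np.int64(0)), (np.int64(-17), np.int64(0)), (np.int64(-16), np.int64(0)), (np.int64(-15), np.int64(0)), (np.int64(-14), np.int64(4)), (np.int64(-13), np.int64(17)), (np.int64(-12), np.int64(41)), (np.int64(-11), np.int64(48)), (np.int64(-10), np.int64(46)), (np.int64(-9), np.int64(46)), (np.int64(-8), np.int64(52)), (np.int64(-7), np.int64(48)), (np.int64(-6), np.int64(52)), (np.int64(-5), np.int64(126)), (np.int64(-4), np.int64(179)), (np.int64(-3), np.int64(191)), (np.int64(-2), np.int64(176)), (np.int64(-1), np.int64(176)), (np.int64(0), np.int64(176)), (np.int64(1), np.int64(177)), (np.int64(2), np.int64(172)), (np.int64(3), np.int64(171)), (np.int64(4), np.int64(152)), (np.int64(5), np.int64(56)), (np.int64(6), np.int64(49)), (np.int64(7), np.int64(48)), (np.int64(8), np.int64(50)), (np.int64(9), np.int64(45)), (np.int64(10), np.int64(48)), (np.int64(11), np.int64(40)), (np.int64(12), np.int64(19)), (np.int64(13), np.int64(8)), (np.int64(14), np.int64(0)), (np.int64(15), np.int64(0)), (np.int64(16), np.int64(0)), (np.int64(17), np.int64(0)), (np.int64(18), np.int64(0)), (np.int64(19), np.int64(0))]
```

View pics/w4.png

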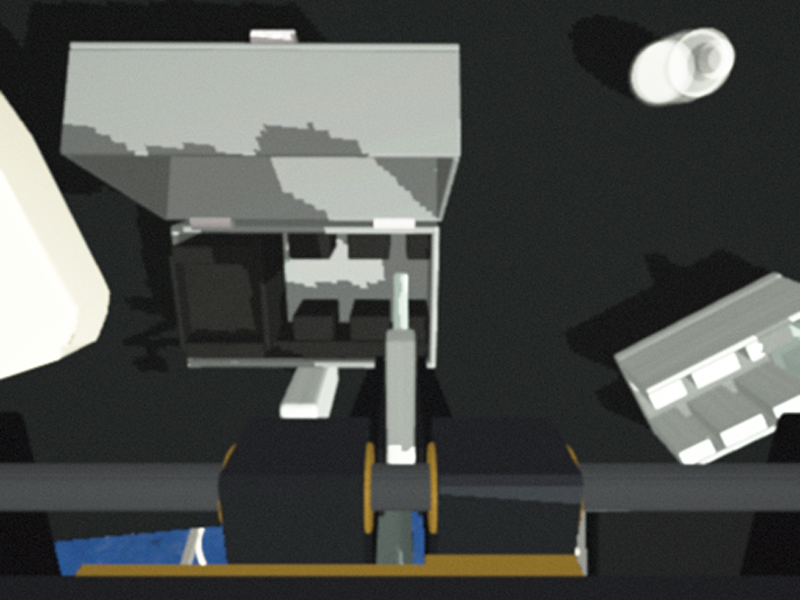

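The plate hangs plumb and centred in the grip, rail at (400,395), above slot0 near (403,270). I'll re-measure the slots in the tool frame.

```bash
cat > slots.py <<'E'
from h import *
def slots(tag):
    p,d,K,T=load(tag);v,u=np.mgrid[0:384,0:512];W=world(K,T,u,v,d.astype(float));W=W[d>50]
    m=(W[:,0]>490)&(W[:,0]<625)&(W[:,1]>-230)&(W[:,1]<-30);W=W[m]
    c0=np.array([555,-135.]);rim=W[(W[:,2]>44)&(W[:,2]<48)][:,:2]-c0;rb=W[(W[:,2]>39.5)&(W[:,2]<43.2)][:,:2]-c0
    loc=lambda P,a:P@np.array([[np.cos(a),-np.sin(a)],[np.sin(a),np.cos(a)]])
    def sh(a):
        s=0
        for P in(rim,rb):
            q=loc(P,a)
            for k in(0,1):
                h=np.histogram(q[:,k],bins=np.arange(-90,45,1))[0].astype(float);s+=(np.diff(h)**2).sum()/len(P)
        return s
    A=np.radians(np.arange(-9,-4,.1));S=np.convolve([sh(a) for a in A],np.ones(5)/5,"same");S[:3]=S[-3:]=0;a=A[np.argmax(S)]
    q=loc(rb,a);b=q[(q[:,0]>35)&(q[:,0]<49)]
    if len(b)<200:b=q[(q[:,0]>-14)&(q[:,0]<0)]
    out=[]
    for k in (0,1):
        b=q[(q[:,0]>35)&(q[:,0]<49)] if k==0 else q[(q[:,0]>-14)&(q[:,0]<0)]
        y=np.sort(b[:,1]);y=y[(y>-60)&(y<45)];g=np.diff(y);i=np.where(g>5)[0];out.append([(round((y[j]+y[j+1])/2,1),round(g[j],1)) for j in i])
    rr=loc(rim,a);
    return np.degrees(a),out,(np.percentile(rr[(abs(rr[:,1]+20)<15)&(rr[:,0]<-20),0],2),np.percentile(rr[(abs(rr[:,0])<20)&(rr[:,1]<-40),1],2))
if __name__=="__main__":
    for t in("w2","w4"):print(t,slots(t))
E
python3 slots.py
```

```text
w2 (np.float64(-6.6000000000000085), [[(np.float64(-33.3), np.float64(10.1)), (np.float64(0.7), np.float64(10.0)), (np.float64(34.7), np.float64(10.0))], [(np.float64(-33.1), np.float64(10.0)), (np.float64(0.9), np.float64(10.1)), (np.float64(34.7), np.float64(10.0))]], (np.float64(-30.95688885212154), np.float64(-55.82438621763674)))
w4 (np.float64(-6.6000000000000085), [[(np.float64(-33.6), np.float64(10.6)), (np.float64(0.3), np.float64(10.4)), (np.float64(34.4), np.float64(9.8))], [(np.float64(-34.1), np.float64(12.1)), (np.float64(0.7), np.float64(10.0)), (np.float64(34.5), np.float64(9.5))]], (np.float64(-31.012996387571565), np.float64(-56.20525374180121)))
```

Request:
arm_command:
  rows:
    - [[0.001, -0.012, 0.2, 0, 0, 0.0005, -1], [0.001, -0.012, 0.2, 0, 0, 0.0005, -1], [0.001, -0.012, 0.2, 0, 0, 0.0005, -1], [0.001, -0.012, 0.2, 0, 0, 0.0005, -1], [0.001, -0.012, 0.2, 0, 0, 0.0005, -1]]

```text
t: 7.5
eef_pos: [568.8, -169.6, 328.5]
tcp_rot: [3.141, -0.001, -0.116]
ft_force: [-0.1, 0.6, -0.7]
opening: 0.092
grip_force: 30.0
```

Run:
```python
from h import *
a=np.radians(-6.6)
for i in range(2):
    s=state();print(s["t"],s["eef_pos"].round(2),np.degrees(s["tcp_rot"]).round(2),toolmove([568.4,-170.1,255.3],[np.pi,0,a]));read_camera("top")
```

```text
7.5 [ 568.81 -169.57  328.54] [ 1.7997e+02 -7.0000e-02 -6.6700e+00] [-0.003, 0.004, 0.488, 0.0001, -0.0002, -0.0002]
7.55 [ 568.77 -169.49  328.54] [ 1.7997e+02 -8.0000e-02 -6.6700e+00] [-0.003, 0.004, 0.488, 0.0001, -0.0002, -0.0002]
```

Request:
arm_command:
  rows:
    - [[-0.002, 0.003, 0.1, 0, 0, 0, -1], [-0.002, 0.003, 0.2, 0, 0, 0, -1], [-0.002, 0.003, 0.28, 0, 0, 0, -1], [-0.002, 0.003, 0.34, 0, 0, 0, -1], [-0.002, 0.003, 0.4, 0, 0, 0, -1], [-0.002, 0.003, 0.44, 0, 0, 0, -1], [-0.002, 0.003, 0.47, 0, 0, 0, -1], [-0.002, 0.003, 0.487, 0, 0, 0, -1], [-0.002, 0.003, 0.487, 0, 0, 0, -1], [-0.002, 0.003, 0.487, 0, 0, 0, -1]]

```text
t: 8.43
eef_pos: [568.4, -169.7, 255.3]
tcp_rot: [3.141, -0.001, -0.116]
ft_force: [-2.6, 0.9, 5.5]
opening: 0.092
grip_force: 30.0
```

Request:
arm_command:
  rows:
    - [[0, 0, 0, 0, 0, 0, -0.5], [0, 0, 0, 0, 0, 0, -0.5], [0, 0, 0, 0, 0, 0, -0.5], [0, 0, 0, 0, 0, 0, -0.5], [0, 0, -0.1, 0, 0, 0, -0.5], [0, 0, -0.3, 0, 0, 0, -0.5], [0, 0, -0.6, 0, 0, 0, -0.5], [0, 0, -0.8, 0, 0, 0, -0.2], [0, 0, -0.8, 0, 0, 0, -0.2]]

```text
t: 9.18
eef_pos: [568.9, -169.8, 380.9]
tcp_rot: [3.139, -0.009, -0.116]
ft_force: [0.0, 0.0, 0.5]
opening: 0.341
grip_force: 0.0
```

Request:
arm_command:
  rows:
    - [[-0.1, 0.75, 0, 0, 0, 0, -0.16], [-0.1, 0.75, 0, 0, 0, 0, -0.16], [-0.1, 0.75, 0, 0, 0, 0, -0.16], [-0.1, 0.75, 0, 0, 0, 0, -0.16]]

```text
t: 9.52
eef_pos: [539.1, -284.1, 373.9]
tcp_rot: [3.141, -0.0, -0.12]
ft_force: [-0.3, 0.3, 0.1]
opening: 0.417
grip_force: 0.0
```

Run:
```python
from h import *
p,d,K,T=shot("wrist","w5")
s=state();print(s["t"],s["eef_pos"].round(2),np.degrees(s["tcp_rot"]).round(2),s["opening"],toolmove([498.4,-409.8,360],[np.pi,0,np.radians(24.75)]))
```

```text
9.5667 [ 539.53 -282.09  373.81] [ 1.80e+02  2.00e-02 -6.88e+00] 0.42152114224276654 [-0.17, 0.878, 0.092, -0.0, 0.0001, -0.0878]
```

Request:
arm_command:
  rows:
    - [[-0.17, 0.878, 0.092, 0, 0, -0.0878, -0.16], [-0.17, 0.878, 0.092, 0, 0, -0.0878, -0.16], [-0.17, 0.878, 0.092, 0, 0, -0.0878, -0.16], [-0.17, 0.878, 0.092, 0, 0, -0.0878, -0.16], [-0.17, 0.878, 0.092, 0, 0, -0.0878, -0.16], [-0.17, 0.878, 0.092, 0, 0, -0.0878, -0.16], [-0.17, 0.878, 0.092, 0, 0, -0.0878, -0.16], [-0.17, 0.878, 0.092, 0, 0, -0.0878, -0.16]]

```text
t: 10.23
eef_pos: [500.2, -406.6, 360.6]
tcp_rot: [-3.141, -0.0, 0.434]
ft_force: [0.5, -0.3, -0.3]
opening: 0.42
grip_force: 0.0
```

Run:
```python
from h import *
for i in range(2):
    s=state();print(s["t"],s["eef_pos"].round(2),np.degrees(s["tcp_rot"]).round(2),s["opening"],toolmove([498.4,-409.8,257],[np.pi,0,np.radians(24.75)]));read_camera("top")
```

```text
10.2333 [ 500.23 -406.55  360.6 ] [-179.99   -0.     24.87] 0.42029484031674236 [-0.02, 0.015, 0.691, -0.0, -0.0, 0.0003]
10.2833 [ 500.23 -406.56  360.69] [180.   -0.   24.9] 0.419946058831252 [-0.02, 0.014, 0.691, 0.0, -0.0, 0.0004]
```

Request:
arm_command:
  rows:
    - [[-0.02, 0.0145, 0.1, 0, 0, 0.0003, -0.16], [-0.02, 0.0145, 0.25, 0, 0, 0.0003, -0.16], [-0.02, 0.0145, 0.4, 0, 0, 0.0003, -0.16], [-0.02, 0.0145, 0.52, 0, 0, 0.0003, -0.16], [-0.02, 0.0145, 0.62, 0, 0, 0.0003, -0.16], [-0.02, 0.0145, 0.69, 0, 0, 0.0003, -0.16], [-0.02, 0.0145, 0.69, 0, 0, 0.0003, -0.16], [-0.02, 0.0145, 0.69, 0, 0, 0.0003, -0.16]]

```text
t: 11.0
eef_pos: [498.2, -410.6, 257.3]
tcp_rot: [-3.141, 0.0, 0.433]
ft_force: [0.1, -1.0, 0.1]
opening: 0.418
grip_force: 0.0
```

Request:
arm_command:
  rows:
    - [[0, 0, 0, 0, 0, 0, -1], [0, 0, 0, 0, 0, 0, -1], [0, 0, 0, 0, 0, 0, -1], [0, 0, 0, 0, 0, 0, -1], [0, 0, 0, 0, 0, 0, -1], [0, 0, 0, 0, 0, 0, -1], [0, 0, 0, 0, 0, 0, -1]]

```text
t: 11.58
eef_pos: [497.9, -410.8, 257.5]
tcp_rot: [3.141, -0.0, 0.433]
ft_force: [-1.8, 1.2, 2.8]
opening: 0.088
grip_force: 30.0
```

Request:
arm_command:
  rows:
    - [[0, 0, -0.08, 0, 0, 0, -1], [0, 0, -0.2, 0, 0, 0, -1], [0, 0, -0.35, 0, 0, 0, -1], [0, 0, -0.5, 0, 0, 0, -1], [0, 0, -0.64, 0, 0, 0, -1], [0, 0, -0.73, 0, 0, 0, -1], [0, 0, -0.73, 0, 0, 0, -1]]

```text
t: 12.17
eef_pos: [498.0, -410.8, 370.5]
tcp_rot: [3.137, -0.002, 0.433]
ft_force: [0.3, 0.3, -1.0]
opening: 0.094
grip_force: 30.0
```

Request:
arm_command:
  rows:
    - [[0.1, -0.12, 0, 0, 0, 0, -1], [0.25, -0.3, 0, 0, 0, 0, -1], [0.42, -0.5, 0, 0, 0, 0, -1], [0.55, -0.66, 0, 0, 0, 0, -1], [0.61, -0.73, 0, 0, 0, 0, -1], [0.61, -0.73, 0, 0, 0, 0, -1]]

```text
t: 12.67
eef_pos: [535.6, -270.5, 366.4]
tcp_rot: [-3.141, 0.0, 0.436]
ft_force: [-0.1, -0.7, -0.8]
opening: 0.089
grip_force: 30.0
```

Request:
arm_command:
  rows:
    - [[0.1, -0.12, 0, 0, 0, 0.015, -1], [0.23, -0.28, 0, 0, 0, 0.03, -1], [0.37, -0.45, 0, 0, 0, 0.05, -1], [0.5, -0.6, 0, 0, 0, 0.068, -1], [0.57, -0.69, 0, 0, 0, 0.08, -1], [0.61, -0.73, 0, 0, 0, 0.087, -1], [0.61, -0.73, 0, 0, 0, 0.087, -1], [0.61, -0.73, 0, 0, 0, 0.087, -1]]

```text
t: 13.33
eef_pos: [572.1, -136.0, 366.3]
tcp_rot: [3.141, 0.0, -0.112]
ft_force: [-0.3, -0.8, -0.1]
opening: 0.088
grip_force: 30.0
```

Run:
```python
from slots import *
a=np.radians(-6.6)
read_camera("top");p,d,K,T=shot("wrist","w6");s=state();print(slots("w6"))
print(s["t"],s["eef_pos"].round(2),np.degrees(s["tcp_rot"]).round(2),s["opening"],toolmove([572.3,-136.3,255.3],[np.pi,0,a]))
v,u=np.mgrid[0:384,0:512];W=world(K,T,u,v,d.astype(float));W=W[d>50];L=(W-s["eef_pos"])@R.from_euler("xyz",s["tcp_rot"]).as_matrix()
Q=L[(L[:,0]>0)&(L[:,0]<40)&(abs(L[:,1])<20)&(L[:,2]>155)&(L[:,2]<168)];print(len(Q),Q.min(0),Q.max(0),np.percentile(Q[:,1],[2,98]))
# plate 1 rail in slot0
Q=W[(W[:,2]>84)&(W[:,2]<95)&(abs(W[:,0]-570)<40)&(abs(W[:,1]+170)<20)];print("plate1",len(Q),Q.mean(0) if len(Q) else "",np.percentile(Q[:,2],95),cv2.minAreaRect(Q[:,:2].astype(np.float32)))
```

```text
(np.float64(-6.700000000000009), [[(np.float64(0.8), np.float64(10.2)), (np.float64(34.4), np.float64(10.6))], [(np.float64(-35.9), np.float64(16.0)), (np.float64(0.7), np.float64(10.5)), (np.float64(34.4), np.float64(10.4))]], (np.float64(-30.71218051472338), np.float64(-55.99204040110412)))
13.4333 [ 571.92 -136.48  366.4 ] [ 1.7999e+02  2.0000e-02 -6.4700e+00] 0.09216368580037625 [0.003, -0.002, 0.741, 0.0, 0.0, 0.0004]
1528 [ 2.74385639e-02 -1.38336256e+01  1.55002316e+02] [ 28.3753852   13.39627057 167.99269296] [-11.84106441  11.63587854]
plate1 758 [ 569.73027998 -169.21226375   89.57744869] 90.94550529946787 ((568.572509765625, -169.46910095214844), (9.260050773620605, 53.92932891845703), 83.3183822631836)
```

Request:
arm_command:
  rows:
    - [[0.003, -0.002, 0.1, 0, 0, 0.0004, -1], [0.003, -0.002, 0.25, 0, 0, 0.0004, -1], [0.003, -0.002, 0.36, 0, 0, 0.0004, -1], [0.003, -0.002, 0.36, 0, 0, 0.0004, -1], [0.003, -0.002, 0.36, 0, 0, 0.0004, -1]]

```text
t: 13.85
eef_pos: [572.5, -135.9, 312.3]
tcp_rot: [-3.141, 0.001, -0.116]
ft_force: [0.2, 0.2, -0.2]
opening: 0.093
grip_force: 30.0
```

Run:
```python
from h import *
a=np.radians(-6.6)
s=state();print(s["t"],s["eef_pos"].round(2),np.degrees(s["tcp_rot"]).round(2),toolmove([572.3,-136.3,255.3],[np.pi,0,a]))
```

```text
13.85 [ 572.48 -135.93  312.29] [-1.7999e+02  8.0000e-02 -6.6600e+00] [-0.0, 0.003, 0.38, -0.0, 0.0002, -0.0002]
```

Request:
arm_command:
  rows:
    - [[0, 0.002, 0.08, 0, 0, 0, -1], [0, 0.002, 0.16, 0, 0, 0, -1], [0, 0.002, 0.23, 0, 0, 0, -1], [0, 0.002, 0.29, 0, 0, 0, -1], [0, 0.002, 0.33, 0, 0, 0, -1], [0, 0.002, 0.36, 0, 0, 0, -1], [0, 0.002, 0.38, 0, 0, 0, -1], [0, 0.002, 0.38, 0, 0, 0, -1], [0, 0.002, 0.38, 0, 0, 0, -1]]

```text
t: 14.6
eef_pos: [572.6, -135.3, 255.9]
tcp_rot: [3.141, -0.001, -0.116]
ft_force: [-0.2, -0.5, -0.3]
opening: 0.089
grip_force: 30.0
```

Request:
arm_command:
  rows:
    - [[0, 0, 0, 0, 0, 0, -0.5], [0, 0, 0, 0, 0, 0, -0.5], [0, 0, 0, 0, 0, 0, -0.5], [0, 0, 0, 0, 0, 0, -0.5], [0, 0, -0.1, 0, 0, 0, -0.5], [0, 0, -0.3, 0, 0, 0, -0.5], [0, 0, -0.6, 0, 0, 0, -0.5], [0, 0, -0.9, 0, 0, 0, -0.5], [0, 0, -1, 0, 0, 0, -0.5]]

```text
t: 15.35
eef_pos: [572.5, -135.2, 410.3]
tcp_rot: [3.14, -0.005, -0.116]
ft_force: [0.3, -0.8, -0.7]
opening: 0.246
grip_force: 0.0
```

Run:
```python
from h import *
read_camera("top");p,d,K,T=shot("wrist","w7");s=state()
print(s["t"],s["eef_pos"].round(2),np.degrees(s["tcp_rot"]).round(2))
v,u=np.mgrid[0:384,0:512];W=world(K,T,u,v,d.astype(float));W=W[d>50]
for c in((568.4,-170),(572.3,-136.3)):
    Q=W[(W[:,2]>84)&(W[:,2]<95)&(abs(W[:,0]-c[0])<35)&(abs(W[:,1]-c[1])<13)];print("plate",len(Q),np.percentile(Q[:,2],[5,95]),cv2.minAreaRect(Q[:,:2].astype(np.float32)))
p,d,K,T=shot("top","t2")
m=cv2.inRange(p,(20,90,150),(140,200,255));m[:, 160:]=0
n,l,st,ce=cv2.connectedComponentsWithStats(m)
for i in range(1,n):
    if st[i,4]>6:u,v=ce[i];print(st[i],ce[i],plane(K,T,u,v,23).round(1))
```

```text
15.45 [ 572.56 -135.17  409.96] [179.9   -0.41  -6.63]
plate 561 [87.27410671 90.94142764] ((568.569091796875, -169.3279266357422), (9.145425796508789, 53.88212966918945), 83.27046203613281)
plate 561 [88.30645548 90.90064586] ((573.5443725585938, -134.7814178466797), (8.678174018859863, 53.88999938964844), 83.49263000488281)
[ 41 168  12  12  70] [ 47.28571429 172.34285714] [609.7 672.7  23. ]
[132 216   7   7  16] [135.875  220.0625] [456.9 365.7  23. ]
[ 11 243  18   1  18] [ 19.5 243. ] [372.1 745.   23. ]
[    0   243   158   141 19108] [ 72.54594934 314.32986184] [148.3 552.5  23. ]
```

Both plates stand in slot0 and slot1, tops at z≈91, yaw matching the case. Now the microscope's extent for the carry route.

Run:
```python
from h import *
p,d,K,T=load("t2");v,u=np.mgrid[0:384,0:512];W=world(K,T,u,v,d.astype(float))[d>50]
for y in range(20,420,20):
    m=(W[:,1]>y)&(W[:,1]<y+20)&(W[:,0]>380)&(W[:,0]<800)
    print(y,[(z0,int(W[m&(W[:,2]>z0)][:,0].min()),int(W[m&(W[:,2]>z0)][:,2].max())) for z0 in(15,45,150) if (m&(W[:,2]>z0)).any()])
```

```text
20 [(15, 473, 458), (45, 473, 458), (150, 473, 458)]
40 [(15, 466, 466), (45, 466, 466), (150, 466, 466)]
60 [(15, 468, 460), (45, 468, 460), (150, 468, 460)]
80 [(15, 458, 521), (45, 458, 521), (150, 458, 521)]
100 [(15, 453, 522), (45, 453, 522), (150, 453, 522)]
120 [(15, 452, 534), (45, 452, 534), (150, 452, 534)]
140 [(15, 516, 523), (45, 520, 523), (150, 520, 523)]
160 [(15, 539, 519), (45, 539, 519), (150, 539, 519)]
180 [(15, 538, 354), (45, 538, 354), (150, 538, 354)]
200 [(15, 572, 337), (45, 572, 337), (150, 572, 337)]
220 [(15, 427, 207), (45, 662, 207), (150, 662, 207)]
240 [(15, 420, 90), (45, 755, 90)]
260 [(15, 420, 39)]
280 [(15, 603, 25)]
300 [(15, 399, 17)]
320 []
340 [(15, 444, 27)]
360 [(15, 443, 30)]
380 [(15, 443, 36)]
400 [(15, 529, 42)]
```

Run:
```python
from h import *
d=np.load("pics/top0d.npy");K,T=cam("top");v,u=np.mgrid[0:384,0:512];W=world(K,T,u,v,d.astype(float))[d>50]
for y in range(-40,300,20):
    m=(W[:,1]>y)&(W[:,1]<y+20)&(W[:,0]>380)&(W[:,0]<800)
    print(y,[(z0,int(W[m&(W[:,2]>z0)][:,0].min()),int(W[m&(W[:,2]>z0)][:,2].max())) for z0 in(15,60,150,220) if (m&(W[:,2]>z0)).any()])
```

```text
-40 []
-20 []
0 [(15, 569, 201), (60, 578, 201), (150, 578, 201)]
20 [(15, 473, 458), (60, 473, 458), (150, 473, 458), (220, 473, 458)]
40 [(15, 466, 465), (60, 466, 465), (150, 466, 465), (220, 466, 465)]
60 [(15, 467, 462), (60, 467, 462), (150, 467, 462), (220, 467, 462)]
80 [(15, 458, 522), (60, 458, 522), (150, 458, 522), (220, 458, 522)]
100 [(15, 453, 522), (60, 453, 522), (150, 453, 522), (220, 453, 522)]
120 [(15, 453, 536), (60, 453, 536), (150, 453, 536), (220, 453, 536)]
140 [(15, 519, 521), (60, 519, 521), (150, 519, 521), (220, 519, 521)]
160 [(15, 537, 519), (60, 537, 519), (150, 537, 519), (220, 537, 519)]
180 [(15, 539, 351), (60, 539, 351), (150, 539, 351), (220, 631, 351)]
200 [(15, 570, 334), (60, 570, 334), (150, 570, 334), (220, 788, 334)]
220 [(15, 427, 204), (60, 659, 204), (150, 659, 204)]
240 [(15, 420, 87), (60, 764, 87)]
260 [(15, 420, 35)]
280 [(15, 604, 22)]
```

Run:
```python
from h import *
v,u=np.mgrid[0:384,0:512]
d=np.load("pics/side0d.npy");K,T=cam("side");S=world(K,T,u,v,d.astype(float))[d>50]
print("side: min y at (z rows, x cols 440..680/20)")
for z in range(40,540,40):
    r=[]
    for x in range(440,700,20):
        m=(S[:,0]>=x)&(S[:,0]<x+20)&(S[:,2]>=z)&(S[:,2]<z+40)&(S[:,1]>-60)&(S[:,1]<300);r.append(int(S[m][:,1].min()) if m.any() else None)
    print(z,r)
# arm lateral half width from t2
p,d,K,T=load("t2");W=world(K,T,u,v,d.astype(float))[d>50];a=np.arctan2(-135,572)
q=W[:,:2]@np.array([[np.cos(a),-np.sin(a)],[np.sin(a),np.cos(a)]])
for r in range(200,700,40):
    m=(q[:,0]>r)&(q[:,0]<r+40)&(abs(q[:,1])<140)&(W[:,2]>240)&(W[:,0]<1000);
    if m.any():print(r,np.percentile(q[m,1],[1,99]).round(),np.percentile(W[m,2],[1,50,99]).round())
# case-frame height profile
W=np.vstack([np.load("pics/w2W.npy")]);a=np.radians(-6.6);q=(W[:,:2]-[555,-135])@np.array([[np.cos(a),-np.sin(a)],[np.sin(a),np.cos(a)]])
p,d,K,T=load("w7");W7=world(K,T,u,v,d.astype(float))[d>50];q7=(W7[:,:2]-[555,-135])@np.array([[np.cos(a),-np.sin(a)],[np.sin(a),np.cos(a)]])
for x in range(-130,150,10):
    r=[]
    for Wc,qc in((W,q),(W7,q7)):
        for y0,y1 in((-10,50),(29,104)):
            m=(qc[:,0]>=x)&(qc[:,0]<x+10)&(qc[:,1]>y0)&(qc[:,1]<y1)&(Wc[:,2]<215);r.append(int(Wc[m,2].max()) if m.any() else None)
    print(x,r)
```

```text
side: min y at (z rows, x cols 440..680/20)
40 [None, None, None, None, -48, -58, -58, -59, -59, -57, -58, -58, -58]
80 [None, None, None, None, None, None, None, None, None, -50, -58, -56, -58]
120 [None, None, None, None, None, None, None, 127, None, 95, -52, -59, 53]
160 [None, None, None, None, None, 100, 22, 16, 18, 19, 24, 28, 36]
200 [None, None, None, None, None, None, None, None, 199, 163, 79, 81, 85]
240 [None, None, None, None, None, None, None, None, None, 113, 95, 92, 87]
280 [None, None, None, None, None, None, 84, 69, 65, 69, 76, 81, 82]
320 [None, None, None, None, None, None, 113, 60, 61, 64, 71, 76, 79]
360 [None, None, None, None, 81, 39, 41, 45, 48, 68, 73, 78, 82]
400 [105, 40, 37, 41, 47, 42, 41, 45, 51, 67, 86, 87, 94]
440 [116, 36, 37, 40, None, None, None, None, 111, 88, 84, 85, 104]
480 [None, None, None, None, None, None, None, None, 103, 85, 82, 85, 93]
520 [None, None, None, None, None, None, None, None, None, None, None, 122, 127]
200 [-35. 138.] [753. 782. 791.]
240 [-39. 138.] [778. 789. 794.]
280 [-41. 138.] [722. 768. 788.]
320 [-37. 128.] [675. 717.
[... 157 characters left out ...]
38. 535. 582.]
560 [-91.  85.] [335. 534. 558.]
600 [-88.  86.] [338. 526. 539.]
-130 [0, 1, 0, None]
-120 [166, 0, 0, 0]
-110 [170, 0, 169, 0]
-100 [0, 0, 166, 0]
-90 [158, 158, 162, 0]
-80 [153, 153, 136, 1]
-70 [164, 160, 150, 1]
-60 [165, 164, 154, 0]
-50 [109, 108, 109, 0]
-40 [93, 46, 93, 45]
-30 [214, 214, 56, 57]
-20 [214, 214, 59, 59]
-10 [214, 214, 91, 59]
0 [59, 59, 92, 59]
10 [59, 59, 91, 59]
20 [59, 59, 91, 59]
30 [60, 60, 91, 59]
40 [60, 60, 90, 59]
50 [54, 54, 57, 57]
60 [52, 75, 52, 75]
70 [48, 97, 48, 96]
80 [43, 119, 43, 117]
90 [132, 132, 131, 131]
100 [130, 129, 129, 130]
110 [125, 125, 125, 125]
120 [121, 121, 120, 120]
130 [116, 116, 116, 116]
140 [None, None, 98, None]
```

Run:
```python
from h import *
v,u=np.mgrid[0:384,0:512];p,d,K,T=load("t2");W=world(K,T,u,v,d.astype(float))[d>50];a=np.arctan2(-135,572)
q=W[:,:2]@np.array([[np.cos(a),-np.sin(a)],[np.sin(a),np.cos(a)]])
for z in range(260,600,20):
    m=(q[:,0]>350)&(q[:,0]<720)&(abs(q[:,1])<100)&(W[:,2]>z)&(W[:,2]<z+20)
    if m.sum()>3:print("top z-tcp",z-410,"r",np.percentile(q[m,0],[0,100]).round()-588,"lat",np.percentile(q[m,1],[0,100]).round())
d=read_camera("side");p,d=d;K,T=cam("side");S=world(K,T,u,v,d.astype(float))[d>50];q=S[:,:2]@np.array([[np.cos(a),-np.sin(a)],[np.sin(a),np.cos(a)]])
for z in range(200,640,20):
    m=(q[:,0]>350)&(q[:,0]<720)&(abs(q[:,1])<110)&(S[:,2]>z)&(S[:,2]<z+20)
    if m.sum()>3:print("side z-tcp",z-410,"r",np.percentile(q[m,0],[1,99]).round()-588,"lat",np.percentile(q[m,1],[1,99]).round())
```

```text
top z-tcp -110 r [-27. -27.] lat [-87. -82.]
top z-tcp -90 r [-46.  24.] lat [-94.  90.]
top z-tcp -70 r [-45.  32.] lat [-95.  88.]
top z-tcp 50 r [-46.  41.] lat [-41.  45.]
top z-tcp 70 r [-49.  45.] lat [-50.  45.]
top z-tcp 90 r [-53.  47.] lat [-69.  66.]
top z-tcp 110 r [-54.  41.] lat [-68.  64.]
top z-tcp 130 r [-135.   16.] lat [-62.  73.]
top z-tcp 150 r [-130.  -24.] lat [-58.  72.]
top z-tcp 170 r [-137.  -58.] lat [-54.  68.]
side z-tcp -210 r [-9. 10.] lat [-17.  10.]
side z-tcp -190 r [-13.  13.] lat [-21.  16.]
side z-tcp -170 r [-15.  12.] lat [-23.  20.]
side z-tcp -130 r [-41.  41.] lat [-85.  74.]
side z-tcp -110 r [-43.  42.] lat [-89.  74.]
side z-tcp -90 r [-44.  41.] lat [-92.  82.]
side z-tcp -70 r [-30.  26.] lat [-19.  41.]
side z-tcp -50 r [-26.  23.] lat [-20.  19.]
side z-tcp -30 r [-40.  32.] lat [-38.  43.]
side z-tcp -10 r [-37.  33.] lat [-37.  14.]
side z-tcp 10 r [-42.  34.] lat [-41.   3.]
side z-tcp 30 r [-45.  24.] lat [-67. -54.]
side z-tcp 50 r [-73.  35.] lat [-69. -51.]
side z-tcp 70 r [-105.   37.] lat [-69. -46.]
side z-tcp 90 r [-139.   44.] lat [-69.  42.]
side z-tcp 110 r [-159.   31.] lat [-65.  51.]
side z-tcp 130 r [-183.   -1.] lat [-59.  57.]
side z-tcp 150 r [-208.  -39.] lat [-55.  61.]
side z-tcp 170 r [-232.  -73.] lat [-43.  10.]
side z-tcp 190 r [-236.  -96.] lat [-44.  21.]
side z-tcp 210 r [-237. -121.] lat [-44.  24.]
```

Plan: use a finger line along the case's x (yaw ≈ 80°), so the gripper body clears the microscope stage. Pass in front of the eyepieces low, TCP z ≈ 255. First retreat and rotate.

Request:
arm_command:
  rows:
    - [[-0.3, -0.12, 0, 0, 0, -0.02, 0.2], [-0.6, -0.25, 0, 0, 0, -0.04, 0.2], [-0.9, -0.4, 0, 0, 0, -0.06, 0.2], [-1, -0.4, 0, 0, 0, -0.08, 0.2], [-1, -0.4, 0, 0, 0, -0.1, 0.2], [-1, -0.4, 0, 0, 0, -0.12, 0.2], [-1, -0.4, 0, 0, 0, -0.14, 0.2], [-1, -0.4, 0, 0, 0, -0.16, 0.2], [-1, -0.4, 0, 0, 0, -0.18, 0.2], [-1, -0.4, 0, 0, 0, -0.19, 0.2]]

```text
t: 16.38
eef_pos: [430.3, -58.2, 404.1]
tcp_rot: [-3.139, 0.001, 1.085]
ft_force: [-0.5, -0.5, -0.5]
opening: 0.6
grip_force: 0.0
```

Run:
```python
from h import *
s=state();print(s["t"],s["eef_pos"].round(1),np.degrees(s["tcp_rot"]).round(1),s["joints"].round(2))
print(toolmove([415,-35,400],[np.pi,0,np.radians(83.4)]))
```

```text
16.3833 [430.3 -58.2 404.1] [-179.8    0.    62.2] [-0.29  0.22  2.   -0.    0.92  0.2 ]
[0.089, -0.162, 0.028, -0.0005, 0.0, -0.059]
```

Request:
arm_command:
  rows:
    - [[0.089, -0.162, 0.028, 0, 0, -0.02, 0.2], [0.089, -0.162, 0.028, 0, 0, -0.04, 0.2], [0.089, -0.162, 0.028, 0, 0, -0.059, 0.2], [0.089, -0.162, 0.028, 0, 0, -0.059, 0.2], [0.089, -0.162, 0.028, 0, 0, -0.059, 0.2]]

```text
t: 16.8
eef_pos: [415.3, -35.0, 400.4]
tcp_rot: [-3.14, -0.0, 1.445]
ft_force: [-0.4, 0.9, 0.4]
opening: 0.597
grip_force: 0.0
```

Request:
arm_command:
  rows:
    - [[0, 0, 0.25, 0, 0, 0, 0.2], [0, 0, 0.5, 0, 0, 0, 0.2], [0, 0, 0.75, 0, 0, 0, 0.2], [0, 0, 0.95, 0, 0, 0, 0.2], [0, 0, 0.95, 0, 0, 0, 0.2], [0, 0, 0.95, 0, 0, 0, 0.2]]

```text
t: 17.3
eef_pos: [415.4, -35.2, 258.1]
tcp_rot: [-3.137, -0.0, 1.446]
ft_force: [0.4, 0.1, 0.8]
opening: 0.601
grip_force: 0.0
```

Request:
arm_command:
  rows:
    - [[0.25, -0.03, 0, 0, 0, 0, 0.2], [0.5, -0.06, 0, 0, 0, 0, 0.2], [0.75, -0.09, 0, 0, 0, 0, 0.2], [0.98, -0.115, 0, 0, 0, 0, 0.2], [0.98, -0.115, 0, 0, 0, 0, 0.2]]

```text
t: 17.72
eef_pos: [416.2, 117.2, 261.2]
tcp_rot: [3.138, -0.001, 1.451]
ft_force: [-0.3, -1.6, -0.9]
opening: 0.599
grip_force: 0.0
```

Request:
arm_command:
  rows:
    - [[0.25, -0.03, 0, 0, 0, 0, 0.2], [0.5, -0.04, 0, 0, 0, 0, 0.2], [0.75, -0.04, 0, 0, 0, 0, 0.2], [1, -0.04, 0, 0, 0, 0, 0.2], [1, -0.04, 0, 0, 0, 0, 0.2]]

```text
t: 18.13
eef_pos: [429.3, 267.0, 261.5]
tcp_rot: [3.137, -0.003, 1.45]
ft_force: [-1.7, -0.5, -0.7]
opening: 0.603
grip_force: 0.0
```

Request:
arm_command:
  rows:
    - [[0.495, 0.225, -0.8, 0, 0, 0, 0.2], [0.495, 0.225, -0.8, 0, 0, 0, 0.2], [0.495, 0.225, -0.8, 0, 0, 0, 0.2], [0.495, 0.225, -0.8, 0, 0, 0, 0.2], [0.495, 0.225, -0.8, 0, 0, 0, 0.2], [0.495, 0.225, -0.8, 0, 0, 0, 0.2]]

```text
t: 18.63
eef_pos: [470.7, 331.6, 381.2]
tcp_rot: [3.139, -0.002, 1.448]
ft_force: [-0.8, -0.3, -0.8]
opening: 0.603
grip_force: 0.0
```

Run:
```python
from h import *
read_camera("top");p,d,K,T=shot("wrist","w8");s=state();print(s["t"],s["eef_pos"].round(1),np.degrees(s["tcp_rot"]).round(1),s["opening"])
cv2.imwrite("pics/w8.png",cv2.resize(p[:,:,::-1],(800,600),interpolation=cv2.INTER_CUBIC))
v,u=np.mgrid[0:384,0:512];W=world(K,T,u,v,d.astype(float))
m=((W[...,2]>17)&(W[...,2]<28)&(d>50)&(abs(W[...,0]-457)<80)&(abs(W[...,1]-366)<80)).astype(np.uint8)
n,l,st,ce=cv2.connectedComponentsWithStats(m)
for i in range(1,n):
    if st[i,4]>100:P=W[l==i];print(st[i],ce[i]*1.5625,np.median(P[:,2]),cv2.minAreaRect(P[:,:2].astype(np.float32)),p[l==i].mean(0))
```

```text
18.7333 [470.5 331.2 379. ] [-180.     0.    82.9] 0.5983977139161352
[ 226  114   38   38 1175] [381.76994681 207.30984043] 22.755871018250218 ((463.83746337890625, 373.7986755371094), (34.20387649536133, 33.939659118652344), 89.8665771484375) [177.53617021 222.91489362 249.87914894]
```

View pics/w8.png

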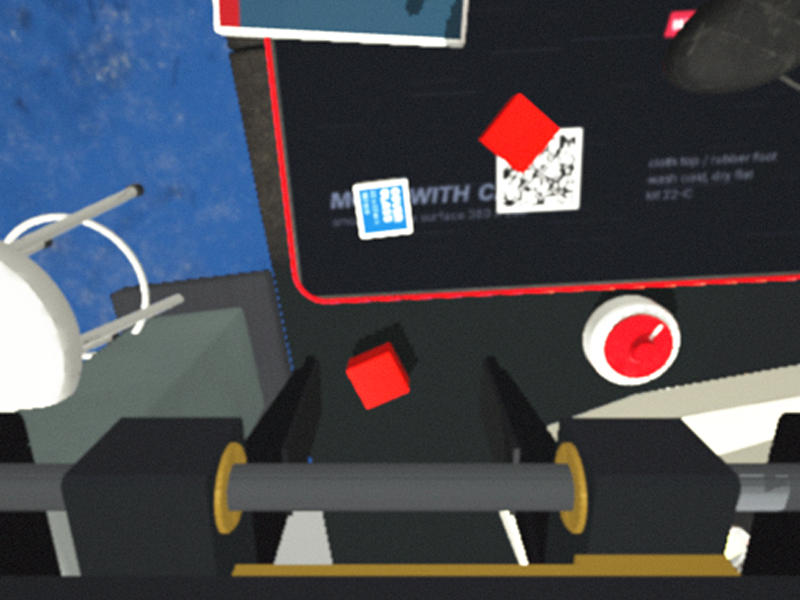

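The box meant (white with blue panel) is at (382,207) → world (463.8,373.8), 34×34, top z 22.8, sides along world axes. The red ones (378,375), (519,132) and the chequered one (540,170) are not it. The bench timer is at (632,340).

Request:
arm_command:
  rows:
    - [[0.276, -0.08, 0.2, 0, 0, -0.0197, 0.2], [0.276, -0.08, 0.4, 0, 0, -0.0197, 0.2], [0.276, -0.08, 0.59, 0, 0, -0.0197, 0.2], [0.276, -0.08, 0.59, 0, 0, -0.0197, 0.2], [0.276, -0.08, 0.59, 0, 0, -0.0197, 0.2], [0.276, -0.08, 0.59, 0, 0, -0.0197, 0.2]]

```text
t: 19.23
eef_pos: [464.6, 374.3, 291.5]
tcp_rot: [3.141, -0.0, 1.571]
ft_force: [0.3, 0.3, -0.2]
opening: 0.601
grip_force: 0.0
```

Run:
```python
from h import *
read_camera("top");p,d,K,T=shot("wrist","w9");s=state();print(s["t"],s["eef_pos"].round(1),np.degrees(s["tcp_rot"]).round(1))
v,u=np.mgrid[0:384,0:512];W=world(K,T,u,v,d.astype(float))
m=(W[...,2]>17)&(W[...,2]<28)&(d>50)&(abs(W[...,0]-464)<22)&(abs(W[...,1]-374)<25);P=W[m];print(len(P),cv2.minAreaRect(P[:,:2].astype(np.float32)))
print(toolmove([463.8,373.8,205],[np.pi,0,np.pi/2]))
```

```text
19.3333 [464.5 374.4 292.2] [ 1.799e+02 -1.000e-01  9.000e+01]
1816 ((463.9930419921875, 374.2641296386719), (33.933597564697266, 33.76480484008789), 89.42363739013672)
[-0.004, -0.006, 0.581, 0.0003, -0.0002, 0.0001]
```

Request:
arm_command:
  rows:
    - [[0, -0.004, 0.15, 0, 0, 0, 0.2], [0, -0.004, 0.3, 0, 0, 0, 0.2], [0, -0.004, 0.45, 0, 0, 0, 0.2], [0, -0.004, 0.55, 0, 0, 0, 0.2], [0, -0.004, 0.581, 0, 0, 0, 0.2], [0, -0.004, 0.581, 0, 0, 0, 0.2], [0, -0.004, 0.581, 0, 0, 0, 0.2], [0, -0.004, 0.581, 0, 0, 0, 0.2]]

```text
t: 20.0
eef_pos: [463.9, 374.8, 204.8]
tcp_rot: [3.14, -0.001, 1.572]
ft_force: [-0.2, 0.0, 0.2]
opening: 0.6
grip_force: 0.0
```

Request:
arm_command:
  rows:
    - [[0, 0, 0, 0, 0, 0, -1], [0, 0, 0, 0, 0, 0, -1], [0, 0, 0, 0, 0, 0, -1], [0, 0, 0, 0, 0, 0, -1], [0, 0, 0, 0, 0, 0, -1], [0, 0, 0, 0, 0, 0, -1], [0, 0, 0, 0, 0, 0, -1]]

```text
t: 20.58
eef_pos: [463.6, 374.8, 203.5]
tcp_rot: [3.141, -0.0, 1.572]
ft_force: [-0.0, -0.5, 6.1]
opening: 0.356
grip_force: 30.0
```

Request:
arm_command:
  rows:
    - [[0, 0, -0.1, 0, 0, 0, -1], [0, 0, -0.25, 0, 0, 0, -1], [0, 0, -0.36, 0, 0, 0, -1], [0, 0, -0.36, 0, 0, 0, -1], [0, 0, -0.36, 0, 0, 0, -1]]

```text
t: 21.0
eef_pos: [463.5, 374.7, 257.4]
tcp_rot: [3.141, -0.0, 1.572]
ft_force: [-0.2, 0.2, -1.1]
opening: 0.354
grip_force: 30.0
```

Request:
arm_command:
  rows:
    - [[-0.2, -0.06, 0, 0, 0, 0, -1], [-0.4, -0.12, 0, 0, 0, 0, -1], [-0.6, -0.18, 0, 0, 0, 0, -1], [-0.73, -0.227, 0, 0, 0, 0, -1], [-0.73, -0.227, 0, 0, 0, 0, -1]]

```text
t: 21.42
eef_pos: [428.1, 262.3, 255.9]
tcp_rot: [-3.137, 0.002, 1.571]
ft_force: [0.8, 0.4, -1.0]
opening: 0.353
grip_force: 30.0
```

Request:
arm_command:
  rows:
    - [[-0.25, -0.03, 0, 0, 0, 0, -1], [-0.5, -0.06, 0, 0, 0, 0, -1], [-0.75, -0.09, 0, 0, 0, 0, -1], [-1, -0.1, 0, 0, 0, 0, -1], [-1, -0.1, 0, 0, 0, 0, -1]]

```text
t: 21.83
eef_pos: [414.6, 111.0, 256.3]
tcp_rot: [-3.139, 0.001, 1.568]
ft_force: [0.5, 0.0, -1.4]
opening: 0.355
grip_force: 30.0
```

Request:
arm_command:
  rows:
    - [[-0.25, 0, 0, 0, 0, 0, -1], [-0.5, 0, 0, 0, 0, 0, -1], [-0.75, 0, 0, 0, 0, 0, -1], [-1, 0, 0, 0, 0, 0, -1], [-1, 0, 0, 0, 0, 0, -1], [-1, 0, 0, 0, 0, 0, -1]]

```text
t: 22.33
eef_pos: [415.4, -36.3, 256.5]
tcp_rot: [-3.141, -0.0, 1.568]
ft_force: [-0.3, 0.7, -0.9]
opening: 0.354
grip_force: 30.0
```

Run:
```python
from h import *
# well centre from w2
W=np.load("pics/w2W.npy");a=np.radians(-6.6);q=(W[:,:2]-[555,-135])@np.array([[np.cos(a),-np.sin(a)],[np.sin(a),np.cos(a)]])
m=(W[:,2]>55.5)&(W[:,2]<60.5)&(q[:,1]>30)&(q[:,1]<110)&(q[:,0]>-30)&(q[:,0]<55);Q=q[m]
x=np.sort(Q[(abs(Q[:,1]-66)<15)][:,0]);g=np.diff(x);i=g.argmax();print("x gap",x[i],x[i+1])
y=np.sort(Q[(abs(Q[:,0]-12)<15)][:,1]);g=np.diff(y);i=g.argmax();print("y gap",y[i],y[i+1],Q.min(0),Q.max(0))
m=(W[:,2]>43)&(W[:,2]<48.5)&(q[:,1]>44)&(q[:,1]<110)&(q[:,0]>-10.5)&(q[:,0]<34);print("floor y",np.percentile(q[m],[1,99],axis=0),np.median(W[m][:,2]))
s=state();print(s["t"],s["eef_pos"].round(1),np.degrees(s["tcp_rot"]).round(1),s["opening"],s["grip_force"])
```

```text
x gap -9.981079490350602 35.524337195071965
y gap 43.819706049505484 88.30525333031798 [-20.00559733  39.6105379 ] [49.88728863 91.5174868 ]
floor y [[-10.23013315  45.46120414]
 [ 33.53222204  88.62133591]] 45.91834861230609
22.3333 [415.4 -36.3 256.5] [-179.9   -0.    89.9] 0.35445378769099717 29.999745190143585
```

Run:
```python
from h import *
v,u=np.mgrid[0:384,0:512];a=np.radians(-6.6);M=np.array([[np.cos(a),-np.sin(a)],[np.sin(a),np.cos(a)]])
for t in("w2","w7","w1"):
    p,d,K,T=load(t);W=world(K,T,u,v,d.astype(float))[d>50];q=(W[:,:2]-[555,-135])@M
    for x in range(-130,-40,10):
        m=(q[:,0]>x)&(q[:,0]<x+10)&(W[:,2]>112)&(W[:,2]<200)&(q[:,1]>-20)&(q[:,1]<70)
        if m.sum()>2:print(t,x,"y",q[m,1].min().round(1),q[m,1].max().round(1),"z",W[m,2].min().round(),W[m,2].max().round())
for yaw in(75.4,73.4): print(yaw,toolmove([575.3+.2,-70.8+1.5,305],[np.pi,0,np.radians(yaw)]))
```

```text
w2 -110 y 10.8 26.2 z 165.0 170.0
w2 -90 y -0.1 37.6 z 148.0 159.0
w2 -80 y -1.0 38.6 z 131.0 153.0
w2 -70 y -1.1 38.7 z 118.0 165.0
w2 -60 y -0.6 38.4 z 113.0 166.0
w7 -110 y 10.9 26.9 z 161.0 170.0
w7 -100 y 11.8 25.9 z 160.0 167.0
w7 -90 y 0.2 27.6 z 158.0 163.0
w7 -80 y -0.8 5.4 z 133.0 136.0
w7 -70 y -0.9 21.0 z 119.0 151.0
w7 -60 y -0.9 21.8 z 112.0 154.0
w1 -80 y -0.9 5.2 z 131.0 144.0
w1 -70 y -1.5 38.7 z 116.0 155.0
w1 -60 y -1.3 37.7 z 112.0 156.0
75.4 [-0.217, 1.068, -0.325, -0.0002, -0.0, 0.0402]
73.4 [-0.217, 1.068, -0.325, -0.0002, -0.0, 0.0457]
```

Request:
arm_command:
  rows:
    - [[0, 0, -0.1, 0, 0, 0, -1], [0, 0, -0.25, 0, 0, 0, -1], [0, 0, -0.325, 0, 0, 0, -1], [0, 0, -0.325, 0, 0, 0, -1], [0, 0, -0.325, 0, 0, 0, -1]]

```text
t: 22.75
eef_pos: [415.2, -33.8, 305.7]
tcp_rot: [3.141, 0.0, 1.574]
ft_force: [0.5, -0.3, -1.4]
opening: 0.356
grip_force: 30.0
```

Request:
arm_command:
  rows:
    - [[-0.05, 0.2, 0, 0, 0, 0, -1], [-0.1, 0.45, 0, 0, 0, 0, -1], [-0.15, 0.7, 0, 0, 0, 0, -1], [-0.19, 0.9, 0, 0, 0, 0, -1], [-0.22, 1, 0, 0, 0, 0, -1], [-0.22, 1, 0, 0, 0, 0, -1]]

```text
t: 23.25
eef_pos: [567.6, -67.5, 303.8]
tcp_rot: [-3.141, -0.0, 1.573]
ft_force: [-1.7, 1.2, -0.0]
opening: 0.356
grip_force: 30.0
```

Request:
arm_command:
  rows:
    - [[0, 0.06, 0, 0, 0, 0.015, -1], [0, 0.068, 0, 0, 0, 0.03, -1], [0, 0.068, 0, 0, 0, 0.0457, -1], [0, 0.068, 0, 0, 0, 0.0457, -1], [0, 0.068, 0, 0, 0, 0.0457, -1], [0, 0.068, 0, 0, 0, 0.0457, -1]]

```text
t: 23.75
eef_pos: [575.0, -67.2, 305.4]
tcp_rot: [-3.14, 0.0, 1.289]
ft_force: [0.3, 0.6, -0.7]
opening: 0.352
grip_force: 30.0
```

Run:
```python
from h import *
read_camera("top");p,d,K,T=shot("wrist","w10");s=state();print(s["t"],s["eef_pos"].round(1),np.degrees(s["tcp_rot"]).round(1),s["grip_force"])
print(toolmove([575.4,-69.8,270],[np.pi,0,np.radians(73.4)]))
v,u=np.mgrid[0:384,0:512];W=world(K,T,u,v,d.astype(float));W=W[d>50];L=(W-s["eef_pos"])@R.from_euler("xyz",s["tcp_rot"]).as_matrix()
Q=L[(abs(L[:,0])<30)&(abs(L[:,1])<16)&(L[:,2]>175)&(L[:,2]<190)];print("box top in hand",len(Q),Q.min(0),Q.max(0),np.median(Q[:,2]))
a=np.radians(-6.6);q=(W[:,:2]-[555,-135])@np.array([[np.cos(a),-np.sin(a)],[np.sin(a),np.cos(a)]])
m=(W[:,2]>55)&(W[:,2]<60.5)&(q[:,1]>30)&(q[:,1]<110)&(q[:,0]>-30)&(q[:,0]<55);Q=q[m]
for k,o,c in((0,1,66),(1,0,12)):
    x=np.sort(Q[(abs(Q[:,o]-c)<20)][:,k]);g=np.diff(x);i=g.argmax();print("gap",k,x[i],x[i+1],len(x))
```

```text
23.85 [575.2 -67.4 305.8] [-180.     0.    73.8] 29.999738931655884
[-0.015, 0.006, 0.238, -0.0001, 0.0, 0.001]
box top in hand 3777 [-18.09105052 -15.9883993  175.23599283] [ 16.50940415  15.99848975 189.98458154] 180.93063259407103
gap 0 -10.758826158057925 35.04898337335113 1128
gap 1 88.25930523557932 88.38823767305183 273
```

Request:
arm_command:
  rows:
    - [[-0.011, 0.004, 0.1, 0, 0, 0.001, -1], [-0.011, 0.004, 0.2, 0, 0, 0.001, -1], [-0.011, 0.004, 0.238, 0, 0, 0.001, -1], [-0.011, 0.004, 0.238, 0, 0, 0.001, -1], [-0.011, 0.004, 0.238, 0, 0, 0.001, -1]]

```text
t: 24.27
eef_pos: [575.6, -69.4, 270.4]
tcp_rot: [-3.141, 0.0, 1.28]
ft_force: [0.6, -0.5, 0.1]
opening: 0.353
grip_force: 30.0
```

Run:
```python
from h import *
read_camera("top");s=state();print(s["t"],s["eef_pos"].round(1),np.degrees(s["tcp_rot"]).round(1),s["ft_force"])
print(toolmove([575.1,-69.0,249.7],[np.pi,0,np.radians(73.4)]))
```

```text
24.3167 [575.7 -69.4 270.9] [180.    0.   73.3] [ 0.64715876 -0.30978153 -1.59559016]
[0.001, -0.004, 0.141, 0.0001, 0.0, -0.0003]
```

Request:
arm_command:
  rows:
    - [[0.001, -0.004, 0.05, 0, 0, 0, -1], [0.001, -0.004, 0.09, 0, 0, 0, -1], [0.001, -0.004, 0.12, 0, 0, 0, -1], [0.001, -0.004, 0.14, 0, 0, 0, -1], [0.001, -0.004, 0.14, 0, 0, 0, -1], [0.001, -0.004, 0.14, 0, 0, 0, -1]]

```text
t: 24.82
eef_pos: [575.0, -69.1, 249.1]
tcp_rot: [-3.141, 0.0, 1.279]
ft_force: [-0.7, 0.2, -0.8]
opening: 0.358
grip_force: 30.0
```

Run:
```python
from h import *
s=state();print(s["t"],s["eef_pos"].round(1),np.degrees(s["tcp_rot"]).round(1),s["ft_force"],s["moment"])
```

```text
24.8167 [575.  -69.1 249.1] [-180.     0.    73.3] [-0.74490141  0.18493993 -0.83254239] [ 0.01332408 -0.11091263 -0.02342035]
```

Request:
arm_command:
  rows:
    - [[0, 0, 0, 0, 0, 0, -0.07], [0, 0, 0, 0, 0, 0, -0.07], [0, 0, 0, 0, 0, 0, -0.07], [0, 0, 0, 0, 0, 0, -0.07], [0, 0, -0.05, 0, 0, 0, -0.07], [0, 0, -0.2, 0, 0, 0, -0.07], [0, 0, -0.4, 0, 0, 0, -0.07], [0, 0, -0.6, 0, 0, 0, -0.07], [0, 0, -0.6, 0, 0, 0, -0.07]]

```text
t: 25.57
eef_pos: [575.6, -69.1, 345.1]
tcp_rot: [3.133, -0.0, 1.279]
ft_force: [-0.1, 0.4, 1.0]
opening: 0.466
grip_force: 0.0
```

Run:
```python
from h import *
read_camera("top");p,d,K,T=shot("wrist","w11");s=state();print(s["t"],s["eef_pos"].round(1),np.degrees(s["tcp_rot"]).round(1))
cv2.imwrite("pics/w11.png",cv2.resize(p[:,:,::-1],(800,600),interpolation=cv2.INTER_CUBIC))
v,u=np.mgrid[0:384,0:512];W=world(K,T,u,v,d.astype(float));W=W[d>50];a=np.radians(-6.6);q=(W[:,:2]-[555,-135])@np.array([[np.cos(a),-np.sin(a)],[np.sin(a),np.cos(a)]])
m=(W[:,2]>61)&(W[:,2]<70)&(q[:,1]>40)&(q[:,1]<95)&(q[:,0]>-20)&(q[:,0]<50)
if m.any():print(m.sum(),np.percentile(W[m,2],[5,50,95]),cv2.minAreaRect(q[m].astype(np.float32)));A=np.c_[q[m],np.ones(m.sum())];print("tilt",np.linalg.lstsq(A,W[m,2],rcond=None)[0])
```

```text
25.6667 [574.9 -69.  340.8] [179.8  -0.   73.3]
1713 [64.56062599 65.9819018  67.04271566] ((11.297840118408203, 67.06135559082031), (33.89809036254883, 33.781280517578125), 80.3514175415039)
tilt [-4.10354135e-03 -1.88367921e-02  6.72117774e+01]
```

View pics/w11.png

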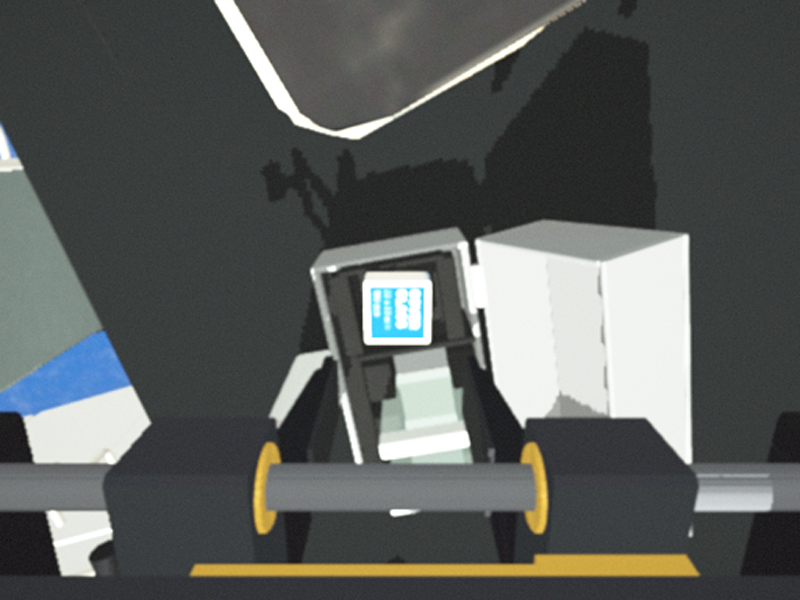

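The box lies flat in the well: top z 66, at (397,308). Next, the lid: go behind it with closed fingers and pull it forward.

Request:
arm_command:
  rows:
    - [[-0.1, 0.06, -0.13, 0, 0, 0.02, -1], [-0.2, 0.12, -0.13, 0, 0, 0.04, -1], [-0.35, 0.2, -0.13, 0, 0, 0.06, -1], [-0.47, 0.315, -0.13, 0, 0, 0.08, -1], [-0.47, 0.315, -0.13, 0, 0, 0.1, -1], [-0.47, 0.315, -0.13, 0, 0, 0.12, -1], [-0.47, 0.315, -0.13, 0, 0, 0.14, -1], [-0.47, 0.315, -0.13, 0, 0, 0.16, -1], [-0.47, 0.315, -0.13, 0, 0, 0.18, -1], [-0.47, 0.315, -0.13, 0, 0, 0.198, -1]]

```text
t: 26.5
eef_pos: [599.8, -150.2, 357.5]
tcp_rot: [-3.141, 0.002, 0.029]
ft_force: [-0.2, 0.2, -0.7]
opening: 0.004
grip_force: 0.0
```

Run:
```python
from h import *
s=state();print(s["t"],s["eef_pos"].round(1),np.degrees(s["tcp_rot"]).round(1),s["opening"])
print(toolmove([722.2,-169.4,360],[np.pi,0,np.radians(-6.6)]))
```

```text
26.5 [ 599.8 -150.2  357.5] [-1.8e+02  1.0e-01  1.6e+00] 0.004280945061620234
[0.812, 0.151, -0.018, -0.0001, 0.0003, 0.0229]
```

Request:
arm_command:
  rows:
    - [[0.25, 0.05, -0.018, 0, 0, 0.01, -1], [0.5, 0.1, -0.018, 0, 0, 0.0229, -1], [0.75, 0.15, -0.018, 0, 0, 0.0229, -1], [0.812, 0.151, -0.018, 0, 0, 0.0229, -1], [0.812, 0.151, -0.018, 0, 0, 0.0229, -1], [0.812, 0.151, -0.018, 0, 0, 0.0229, -1]]

```text
t: 27.0
eef_pos: [722.3, -168.4, 359.5]
tcp_rot: [-3.141, 0.003, -0.109]
ft_force: [0.1, -0.7, 0.2]
opening: 0.006
grip_force: 0.0
```

Request:
arm_command:
  rows:
    - [[0, 0, 0.15, 0, 0, 0, -1], [0, 0, 0.3, 0, 0, 0, -1], [0, 0, 0.45, 0, 0, 0, -1], [0, 0, 0.5, 0, 0, 0, -1], [0, 0, 0.5, 0, 0, 0, -1], [0, 0, 0.5, 0, 0, 0, -1]]

```text
t: 27.5
eef_pos: [722.2, -168.6, 287.2]
tcp_rot: [3.141, -0.0, -0.109]
ft_force: [0.8, 0.3, 1.1]
opening: 0.007
grip_force: 0.0
```

Request:
arm_command:
  rows:
    - [[-0.06, 0, 0, 0, 0, 0, -1], [-0.12, 0, 0, 0, 0, 0, -1], [-0.18, 0, 0, 0, 0, 0, -1], [-0.24, 0, 0, 0, 0, 0, -1], [-0.3, 0, 0, 0, 0, 0, -1], [-0.35, 0, 0, 0, 0, 0, -1], [-0.4, 0, 0, 0, 0, 0, -1]]

```text
t: 28.08
eef_pos: [663.2, -162.1, 290.3]
tcp_rot: [3.14, -0.008, -0.109]
ft_force: [7.7, -1.1, 6.4]
opening: 0.002
grip_force: 4.3
```

Request:
arm_command:
  rows:
    - [[-0.05, 0, 0, 0, 0, 0, -1], [-0.1, 0, 0, 0, 0, 0, -1], [-0.15, 0, 0, 0, 0, 0, -1], [-0.2, 0, 0, 0, 0, 0, -1], [-0.25, 0, 0, 0, 0, 0, -1], [-0.25, 0, 0, 0, 0, 0, -1], [-0.25, 0, 0, 0, 0, 0, -1]]

```text
t: 28.67
eef_pos: [626.6, -158.7, 292.7]
tcp_rot: [3.138, -0.012, -0.109]
ft_force: [4.1, -2.4, 31.8]
opening: 0.005
grip_force: 12.8
```

Run:
```python
from h import *
v,u=np.mgrid[0:384,0:512];a=np.radians(-6.6);M=np.array([[np.cos(a),-np.sin(a)],[np.sin(a),np.cos(a)]])
for t in ("side",):
    p,d,K,T=shot(t,"s3");W=world(K,T,u,v,d.astype(float))[d>50];q=(W[:,:2]-[555,-135])@M
    for x in range(-60,160,15):
        m=(q[:,0]>x)&(q[:,0]<x+15)&(q[:,1]>-58)&(q[:,1]<-30)&(W[:,2]<170);print(x,W[m,2].max().round() if m.any() else None)
crop(p,220,130,360,260,5,"s3")
s=state();print(s["t"],s["eef_pos"].round(1),s["ft_force"])
```

```text
-60 2.0
-45 47.0
-30 47.0
-15 122.0
0 138.0
15 144.0
30 135.0
45 122.0
60 108.0
75 92.0
90 2.0
105 2.0
120 3.0
135 2.0
150 1.0
28.7167 [ 626.7 -158.7  292.6] [ 3.75037931 -2.20709807 31.82406092]
```

View pics/s3.png

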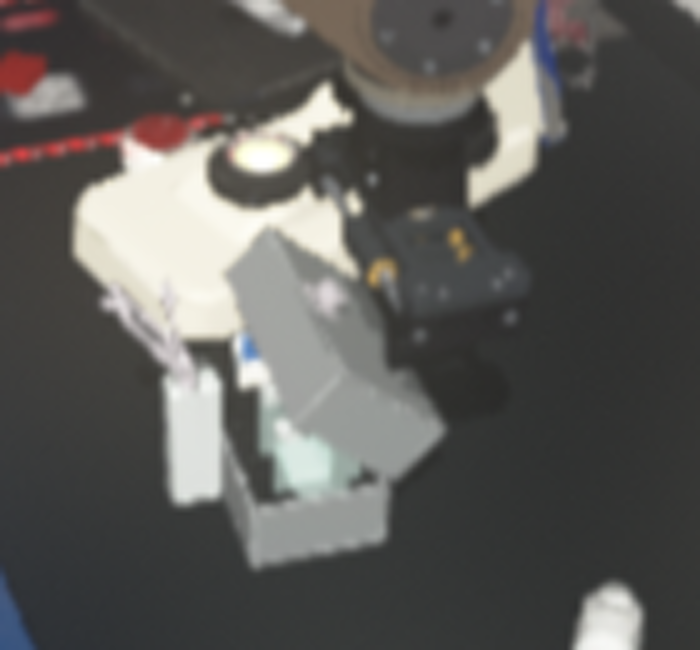

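The lid stands at about 0.75 rad, its rear bearing up against the fingertips. If I lift away, it sinks shut.

Request:
arm_command:
  rows:
    - [[0, 0, -0.1, 0, 0, 0, -1], [0, 0, -0.2, 0, 0, 0, -1], [0, 0, -0.35, 0, 0, 0, -1], [0, 0, -0.5, 0, 0, 0, -1], [0, 0, -0.7, 0, 0, 0, -1], [0, 0, -0.7, 0, 0, 0, -1], [0, 0, -0.7, 0, 0, 0, -1], [0, 0, -0.7, 0, 0, 0, -1]]

```text
t: 29.38
eef_pos: [625.0, -157.8, 391.5]
tcp_rot: [3.142, 0.0, -0.109]
ft_force: [-0.1, 0.4, -0.9]
opening: 0.006
grip_force: 0.0
```

Request:
arm_command:
  rows:
    - [[-0.25, 0, 0, 0, 0, 0, -0.3], [-0.5, 0, 0, 0, 0, 0, -0.3], [-0.7, 0, 0, 0, 0, 0, -0.3], [-0.7, 0, 0, 0, 0, 0, -0.3], [-0.7, 0, 0, 0, 0, 0, -0.3], [-0.7, 0, 0, 0, 0, 0, -0.3], [-0.7, 0, 0, 0, 0, 0, -0.3], [-0.7, 0, 0, 0, 0, 0, -0.3], [-0.7, 0, 0, 0, 0, 0, -0.3], [-0.7, 0, 0, 0, 0, 0, -0.3]]

```text
t: 30.22
eef_pos: [521.6, -146.5, 391.2]
tcp_rot: [-3.142, 0.0, -0.109]
ft_force: [-0.2, 0.8, 0.6]
opening: 0.352
grip_force: 0.0
```

Run:
```python
from h import *
v,u=np.mgrid[0:384,0:512];a=np.radians(-6.6);M=np.array([[np.cos(a),-np.sin(a)],[np.sin(a),np.cos(a)]])
p,d,K,T=shot("wrist","w12");W=world(K,T,u,v,d.astype(float))[d>50];q=(W[:,:2]-[555,-135])@M
for x in range(-140,120,10):
    r=[]
    for y0,y1 in((-50,-10),(-10,7),(7,32),(32,45)):
        m=(q[:,0]>x)&(q[:,0]<x+10)&(q[:,1]>y0)&(q[:,1]<y1)&(W[:,2]<185)&(W[:,2]>-5);r.append(W[m,2].max().round() if m.any() else None)
    print(x,r)
cv2.imwrite("pics/w12.png",cv2.resize(p[:,:,::-1],(800,600),interpolation=cv2.INTER_CUBIC))
s=state();print(s["t"],s["eef_pos"].round(1),s["ft_force"])
```

```text
-140 [np.float64(1.0), np.float64(0.0), np.float64(0.0), None]
-130 [np.float64(1.0), np.float64(1.0), np.float64(1.0), None]
-120 [np.float64(1.0), np.float64(1.0), np.float64(0.0), None]
-110 [np.float64(1.0), np.float64(1.0), np.float64(1.0), None]
-100 [np.float64(1.0), np.float64(1.0), np.float64(160.0), None]
-90 [np.float64(1.0), np.float64(163.0), np.float64(162.0), np.float64(1.0)]
-80 [np.float64(1.0), np.float64(151.0), np.float64(-0.0), np.float64(146.0)]
-70 [np.float64(1.0), np.float64(138.0), np.float64(164.0), np.float64(137.0)]
-60 [None, np.float64(124.0), np.float64(166.0), np.float64(124.0)]
-50 [None, np.float64(108.0), np.float64(108.0), None]
-40 [np.float64(96.0), np.float64(95.0), np.float64(96.0), np.float64(95.0)]
-30 [np.float64(96.0), np.float64(96.0), np.float64(108.0), np.float64(96.0)]
-20 [np.float64(96.0), np.float64(96.0), np.float64(109.0), np.float64(96.0)]
-10 [np.float64(96.0), np.float64(96.0), np.float64(96.0), np.float64(96.0)]
0 [np.float64(96.0), np.float64(96.0), np.float64(96.0), np.float64(96.0)]
10 [np.float64(96.0), np.float64(96.0), np.float64(96.0), np.float64(96.0)]
20 [np.float64(96.0), np.float64(96.0), np.float64(96.0), np.float64(96.0)]
30 [np.float64(96.0), np.float64(96.0), np.float64(96.0), np.float64(95.0)]
40 [np.float64(96.0), np.float64(96.0), np.float64(96.0), np.float64(96.0)]
50 [np.float64(96.0), np.float64(96.0), np.float64(95.0), np.float64(96.0)]
60 [np.float64(51.0), np.float64(2.0), np.float64(1.0), np.float64(2.0)]
70 [np.float64(1.0), np.float64(1.0), np.float64(2.0), np.float64(1.0)]
80 [np.float64(1.0), np.float64(1.0), np.float64(1.0), np.float64(1.0)]
90 [np.float64(2.0), np.float64(1.0), np.float64(1.0), np.float64(1.0)]
100 [np.float64(2.0), np.float64(1.0), np.float64(1.0), np.float64(1.0)]
110 [np.float64(1.0), np.float64(2.0), np.float64(1.0), np.float64(1.0)]
30.2667 [ 521.5 -146.5  391.3] [0.87274479 0.75821576 0.93531035]
```

View pics/w12.png

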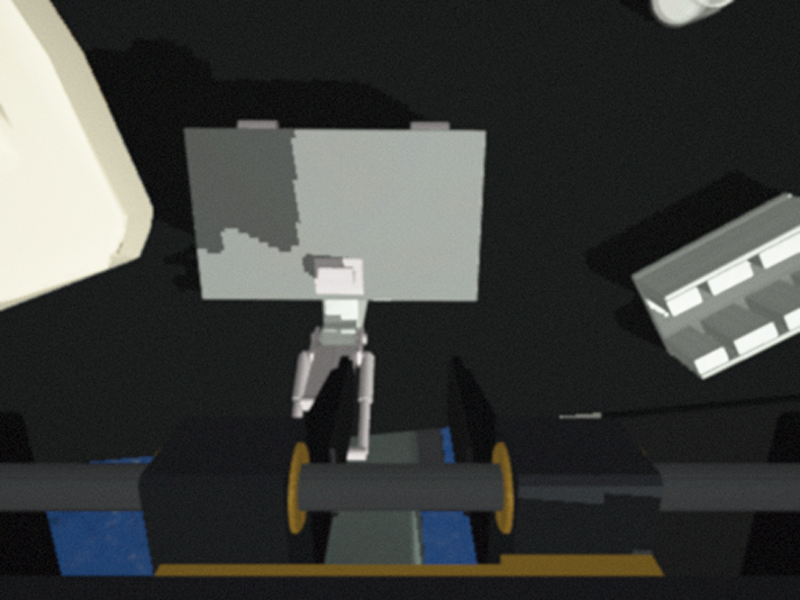

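The lid is shut: top flat at about 95 mm, keeper at (338,275). Bail and lever still lean towards the robot. I'll look at the barrel from straight above.

Request:
arm_command:
  rows:
    - [[-0.25, -0.07, 0, 0, 0, 0, -0.3], [-0.5, -0.14, 0, 0, 0, 0, -0.3], [-0.733, -0.2, 0, 0, 0, 0, -0.3], [-0.733, -0.2, 0, 0, 0, 0, -0.3], [-0.733, -0.2, 0, 0, 0, 0, -0.3], [-0.733, -0.2, 0, 0, 0, 0, -0.3]]

```text
t: 30.77
eef_pos: [415.7, -105.0, 392.0]
tcp_rot: [3.141, -0.002, -0.109]
ft_force: [-0.3, -0.2, 0.2]
opening: 0.35
grip_force: 0.0
```

Run:
```python
from h import *
v,u=np.mgrid[0:384,0:512];a=np.radians(-6.6);M=np.array([[np.cos(a),-np.sin(a)],[np.sin(a),np.cos(a)]])
read_camera("top");p,d,K,T=shot("wrist","w13");s=state();print(s["t"],s["eef_pos"].round(1),np.degrees(s["tcp_rot"]).round(1))
W=world(K,T,u,v,d.astype(float))[d>50];q=(W[:,:2]-[555,-135])@M;C=np.c_[q,W[:,2]]
k=C[(C[:,2]>103)&(C[:,2]<112)&(C[:,0]>-40)&(C[:,0]<0)&(abs(C[:,1]-19)<20)];print("keeper",len(k),np.percentile(k,[1,50,99],axis=0).round(1))
l=C[(C[:,2]>90)&(C[:,2]<99)&(C[:,0]>-10)&(C[:,0]<40)&(abs(C[:,1])<40)];print("lid z",np.median(l[:,2]))
b=C[(C[:,0]<-60)&(C[:,0]>-140)&(abs(C[:,1]-19)<24)&(C[:,2]>105)&(C[:,2]<185)]
for x in np.arange(-130,-40,4):
    m=(b[:,0]>=x)&(b[:,0]<x+4)
    if m.sum()>1:print(x,m.sum(),"y",b[m,1].min().round(1),b[m,1].max().round(1),"zmax",b[m,2].max().round(1), "mid", b[m&(abs(b[:,1]-19)<7)][:,2].max().round(1) if (m&(abs(b[:,1]-19)<7)).any() else None)
m=(C[:,0]<-50)&(C[:,0]>-140)&(abs(C[:,1]-19)<24)&(C[:,2]>105)
crop(p,130,100,380,290,3,"w13")
```

```text
30.8667 [ 416.  -105.1  391.6] [180.   -0.   -6.2]
keeper 385 [[-21.6   9.8 103.4]
 [-16.8  18.5 106.9]
 [-12.1  27.1 108.7]]
lid z 93.91423574182602
-114 37 y 11.1 26.2 zmax 167.0 mid 167.0
-110 141 y 11.1 26.7 zmax 169.7 mid 169.7
-106 180 y 11.1 26.8 zmax 170.1 mid 170.1
-102 132 y 11.1 26.2 zmax 167.7 mid 167.7
-98 59 y 16.2 21.3 zmax 164.7 mid 164.7
-94 131 y 1.0 36.5 zmax 163.3 mid 163.3
-90 364 y 0.2 37.3 zmax 163.1 mid 162.7
-86 194 y 0.2 37.6 zmax 161.3 mid 161.1
-82 106 y -0.1 37.4 zmax 153.5 mid None
-78 100 y -0.6 37.5 zmax 147.6 mid None
-74 128 y -0.6 38.5 zmax 142.4 mid None
-70 122 y -0.9 38.3 zmax 137.1 mid None
-66 288 y -1.0 38.4 zmax 162.9 mid 162.9
-62 173 y -0.4 38.4 zmax 165.7 mid 165.1
```

View pics/w13.png

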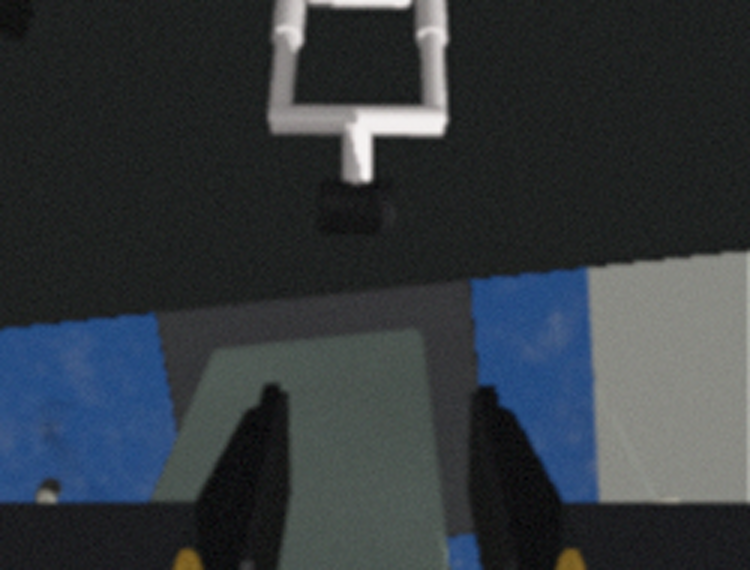

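Barrel centre at (357,207) in the crop → case-frame x −108, y 18.9, z 164. Keeper lip rear edge at x −12, so the pivot is at about x −53.5. Lever angle ≈ 1.38. Move above the barrel.

Request:
arm_command:
  rows:
    - [[0.224, -0.033, 0, 0, 0, 0.0011, -0.3], [0.224, -0.033, 0, 0, 0, 0.0011, -0.3], [0.224, -0.033, 0.1, 0, 0, 0.0011, -0.3], [0.224, -0.033, 0.1, 0, 0, 0.0011, -0.3], [0.224, -0.033, 0.1, 0, 0, 0.0011, -0.3]]

```text
t: 31.28
eef_pos: [449.5, -103.6, 375.9]
tcp_rot: [-3.141, 0.002, -0.116]
ft_force: [0.0, -0.1, -0.2]
opening: 0.349
grip_force: 0.0
```

```bash
cat > bail.py <<'E'
from h import *
A=np.radians(-6.6);PX=-53.5
def w(lx,ly,z): return [555+np.cos(A)*lx-np.sin(A)*ly,-135+np.sin(A)*lx+np.cos(A)*ly,z]
def barrel(phi,eps):
    h=np.array([-14.9*np.cos(phi)-2.1*np.sin(phi),14.9*np.sin(phi)-2.1*np.cos(phi)])
    d=np.array([np.cos(eps),np.sin(eps)]);m=np.array([-d[1],d[0]]);return h+67*d+12*m,h+53*d
def tcp(phi,eps):
    b,_=barrel(phi,eps);return w(PX+b[0],18.9,100+b[1]+182)
E
python3 - <<'E'
from bail import *
read_camera("top");s=state();print(s["t"],s["eef_pos"].round(1),np.degrees(s["tcp_rot"]).round(2),s["opening"])
print(toolmove(w(-108,18.9,346),[np.pi,0,A]))
print(barrel(1.38,2.17))
b0,_=barrel(1.38,2.17)
for e,f in zip(np.linspace(2.17,-.33,11),np.r_[np.linspace(1.38,1.75,9),1.75,1.75]):
    b,c=barrel(f,e);print(round(e,2),round(f,2),(b-b0).round(1),((b-b0)/150).round(3),"bar",c.round(1))
E
```

```text
31.3333 [ 449.4 -103.7  376.5] [-1.7999e+02  4.0000e-02 -6.6400e+00] 0.34710118665865053
[0.003, 0.001, 0.203, -0.0, 0.0001, -0.0001]
(array([-52.58395957,  62.7911457 ]), array([-34.77874885,  57.99797649]))
2.17 1.38 [0. 0.] [0. 0.] bar [-34.8  58. ]
1.92 1.43 [14.2 10.5] [0.094 0.07 ] bar [-22.4  64.2]
1.67 1.47 [30.5 17.3] [0.203 0.115] bar [-8.8 67.4]
1.42 1.52 [47.9 20. ] [0.319 0.133] bar [ 5.1 67.2]
1.17 1.56 [65.5 18.5] [0.437 0.123] bar [18.5 63.7]
0.92 1.61 [82.1 12.8] [0.548 0.085] bar [30.6 57.1]
0.67 1.66 [96.8  3.2] [0.646 0.022] bar [40.7 47.9]
0.42 1.7 [108.8  -9.5] [ 0.725 -0.063] bar [48.3 36.7]
0.17 1.75 [117.2 -24.6] [ 0.781 -0.164] bar [52.8 24. ]
-0.08 1.75 [120.9 -41.1] [ 0.806 -0.274] bar [53.4 10.8]
-0.33 1.75 [120.4 -58.1] [ 0.803 -0.387] bar [50.7 -2.1]
```

Request:
arm_command:
  rows:
    - [[0.003, 0, 0.1, 0, 0, 0, -0.3], [0.003, 0, 0.2, 0, 0, 0, -0.3], [0.003, 0, 0.2, 0, 0, 0, -0.3], [0.003, 0, 0.2, 0, 0, 0, -0.3], [0.003, 0, 0.2, 0, 0, 0, -1], [0.003, 0, 0.2, 0, 0, 0, -1], [0.003, 0, 0.2, 0, 0, 0, -1], [0.003, 0, 0.2, 0, 0, 0, -1], [0.003, 0, 0.2, 0, 0, 0, -1], [0.003, 0, 0.2, 0, 0, 0, -1]]

```text
t: 32.17
eef_pos: [449.4, -103.6, 346.8]
tcp_rot: [3.141, -0.0, -0.116]
ft_force: [-2.4, -1.9, 4.5]
opening: 0.167
grip_force: 30.0
```

Request:
arm_command:
  rows:
    - [[0.045, 0, -0.037, 0, 0, 0, -1], [0.094, 0, -0.07, 0, 0, 0, -1], [0.148, 0, -0.095, 0, 0, 0, -1], [0.203, 0, -0.115, 0, 0, 0, -1], [0.26, 0, -0.127, 0, 0, 0, -1], [0.319, 0, -0.133, 0, 0, 0, -1], [0.38, 0, -0.132, 0, 0, 0, -1], [0.437, 0, -0.123, 0, 0, 0, -1], [0.437, 0, -0.123, 0, 0, 0, -1]]

```text
t: 32.92
eef_pos: [516.1, -111.3, 364.6]
tcp_rot: [3.142, -0.001, -0.116]
ft_force: [-2.8, -1.6, 0.6]
opening: 0.163
grip_force: 30.0
```

Request:
arm_command:
  rows:
    - [[0.057, 0, 0.016, 0, 0, 0, -1], [0.111, 0, 0.038, 0, 0, 0, -1], [0.162, 0, 0.067, 0, 0, 0, -1], [0.209, 0, 0.101, 0, 0, 0, -1], [0.251, 0, 0.142, 0, 0, 0, -1], [0.288, 0, 0.186, 0, 0, 0, -1], [0.319, 0, 0.235, 0, 0, 0, -1], [0.344, 0, 0.287, 0, 0, 0, -1], [0.359, 0, 0.341, 0, 0, 0, -1], [0.359, 0, 0.341, 0, 0, 0, -1]]

```text
t: 33.75
eef_pos: [568.6, -117.4, 312.2]
tcp_rot: [-3.141, 0.0, -0.116]
ft_force: [-0.1, -2.5, 1.8]
opening: 0.162
grip_force: 30.0
```

Run:
```python
from bail import *
s=state();print(s["t"],s["eef_pos"].round(1),s["ft_force"].round(1),s["opening"],toolmove(tcp(1.75,-.33),[np.pi,0,A]))
v,u=np.mgrid[0:384,0:512];M=np.array([[np.cos(A),-np.sin(A)],[np.sin(A),np.cos(A)]])
p,d,K,T=shot("wrist","w14");W=world(K,T,u,v,d.astype(float))[d>50];C=np.c_[(W[:,:2]-[555,-135])@M,W[:,2]]
p,d,K,T=shot("side","s4");W=world(K,T,u,v,d.astype(float))[d>50];D=np.c_[(W[:,:2]-[555,-135])@M,W[:,2]]
for nm,X in(("wrist",C),("side",D)):
    for x in range(-75,25,6):
        m=(X[:,0]>=x)&(X[:,0]<x+6)&(X[:,1]>-2)&(X[:,1]<40)&(X[:,2]>98)&(X[:,2]<172)
        if m.any():print(nm,x,"z",X[m,2].min().round(),X[m,2].max().round(),"y",X[m,1].min().round(),X[m,1].max().round())
crop(p,220,130,340,220,6,"s4")
```

```text
33.75 [ 568.6 -117.4  312.2] [-0.1 -2.5  1.8] 0.16230726966090459 [0.02, 0.001, 0.17, -0.0, 0.0001, -0.0001]
wrist -57 z 116.0 122.0 y 5.0 33.0
wrist -51 z 117.0 128.0 y 6.0 33.0
wrist -45 z 119.0 152.0 y 8.0 30.0
wrist -39 z 148.0 153.0 y 8.0 29.0
wrist -27 z 106.0 107.0 y 11.0 27.0
wrist -21 z 105.0 109.0 y 10.0 28.0
wrist -15 z 103.0 108.0 y 10.0 28.0
wrist -3 z 118.0 155.0 y 11.0 27.0
wrist 3 z 123.0 164.0 y 11.0 27.0
wrist 9 z 128.0 170.0 y 11.0 27.0
wrist 15 z 126.0 172.0 y 10.0 28.0
wrist 21 z 122.0 172.0 y 1.0 37.0
side -63 z 98.0 112.0 y 5.0 32.0
side -57 z 98.0 121.0 y -1.0 36.0
side -51 z 106.0 148.0 y -1.0 34.0
side -45 z 114.0 161.0 y -1.0 28.0
side -39 z 116.0 163.0 y -1.0 37.0
side -33 z 115.0 120.0 y -1.0 34.0
side -27 z 103.0 121.0 y -2.0 32.0
side -21 z 103.0 121.0 y -0.0 37.0
side -15 z 105.0 120.0 y 1.0 36.0
side -9 z 117.0 120.0 y -1.0 34.0
side -3 z 115.0 164.0 y 1.0 39.0
side 3 z 122.0 145.0 y 5.0 11.0
side 9 z 127.0 145.0 y 4.0 9.0
side 15 z 125.0 147.0 y 5.0 8.0
```

View pics/s4.png

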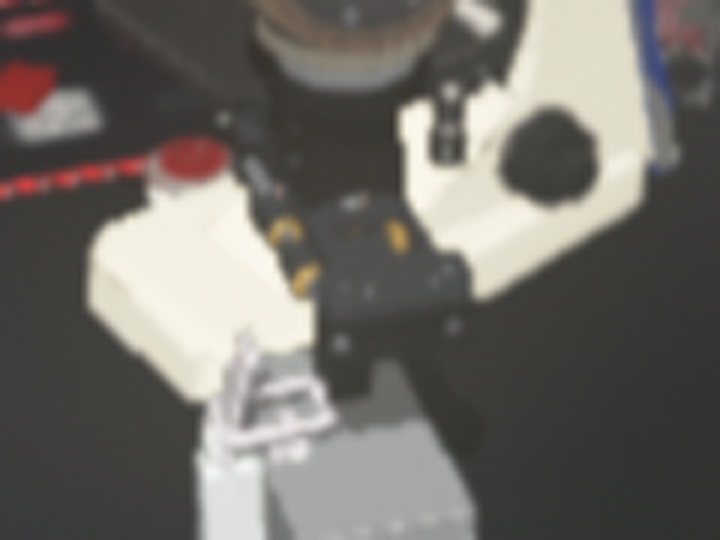

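Lever at about 1.8 rad, bail roughly level, bar above and behind the keeper lip (crop ≈ (320,405)). Lower it on.

Request:
arm_command:
  rows:
    - [[0.008, 0, 0.04, 0, 0, 0, -1], [0.01, 0, 0.08, 0, 0, 0, -1], [0.01, 0, 0.12, 0, 0, 0, -1], [0.008, 0, 0.15, 0, 0, 0, -1], [0.006, 0, 0.165, 0, 0, 0, -1], [0.006, 0, 0.165, 0, 0, 0, -1], [0.006, 0, 0.165, 0, 0, 0, -1]]

```text
t: 34.43
eef_pos: [569.0, -117.5, 289.0]
tcp_rot: [3.142, 0.0, -0.116]
ft_force: [0.1, -2.6, 0.5]
opening: 0.166
grip_force: 32.2
```

Run:
```python
from bail import *
s=state();print(s["t"],s["eef_pos"].round(1),s["ft_force"].round(1),s["opening"])
v,u=np.mgrid[0:384,0:512];M=np.array([[np.cos(A),-np.sin(A)],[np.sin(A),np.cos(A)]])
p,d,K,T=shot("wrist","w15");W=world(K,T,u,v,d.astype(float))[d>50];C=np.c_[(W[:,:2]-[555,-135])@M,W[:,2]]
p,d,K,T=shot("side","s5");W=world(K,T,u,v,d.astype(float))[d>50];D=np.c_[(W[:,:2]-[555,-135])@M,W[:,2]]
for nm,X in(("wrist",C),("side",D)):
    for x in range(-60,25,5):
        m=(X[:,0]>=x)&(X[:,0]<x+5)&(X[:,1]>-2)&(X[:,1]<9)&(X[:,2]>96.5)&(X[:,2]<172)
        if m.any():print(nm,x,m.sum(),"z",X[m,2].min().round(),X[m,2].max().round(),"y",X[m,1].min().round(),X[m,1].max().round())
```

```text
34.4333 [ 569.  -117.5  289. ] [ 0.1 -2.6  0.5] 0.16636306935254513
wrist -60 1 z 101.0 101.0 y 8.0 8.0
wrist -55 25 z 97.0 108.0 y 8.0 9.0
wrist -50 123 z 97.0 122.0 y 5.0 9.0
wrist -45 14 z 116.0 120.0 y 6.0 7.0
wrist 20 580 z 99.0 162.0 y 1.0 9.0
side -60 6 z 98.0 111.0 y 3.0 8.0
side -55 12 z 97.0 122.0 y -1.0 8.0
side -50 10 z 112.0 132.0 y -1.0 8.0
side -45 9 z 111.0 160.0 y -2.0 9.0
side -40 4 z 110.0 163.0 y -0.0 9.0
side -35 4 z 107.0 113.0 y -1.0 2.0
side -30 3 z 97.0 110.0 y 2.0 8.0
side -25 4 z 103.0 107.0 y 3.0 4.0
side -20 2 z 103.0 105.0 y -1.0 3.0
side -15 1 z 102.0 102.0 y 2.0 2.0
side -10 4 z 98.0 101.0 y 1.0 6.0
side -5 6 z 99.0 117.0 y 3.0 9.0
side 0 9 z 102.0 120.0 y 4.0 8.0
side 5 8 z 102.0 120.0 y 2.0 8.0
side 10 6 z 104.0 120.0 y 2.0 8.0
side 15 7 z 107.0 121.0 y 4.0 6.0
side 20 2 z 101.0 105.0 y 9.0 9.0
```

Bar lies just above the lid, behind the keeper. Release, rise, close, and go behind the lever.

Request:
arm_command:
  rows:
    - [[0, 0, 0, 0, 0, 0, -0.35], [0, 0, 0, 0, 0, 0, -0.35], [0, 0, 0, 0, 0, 0, -0.35], [0, 0, 0, 0, 0, 0, -0.35], [0, 0, -0.1, 0, 0, 0, -0.35], [0, 0, -0.3, 0, 0, 0, -0.35], [0, 0, -0.6, 0, 0, 0, -1], [0, 0, -0.7, 0, 0, 0, -1], [0, 0, -0.7, 0, 0, 0, -1], [0, 0, -0.7, 0, 0, 0, -1]]

```text
t: 35.37
eef_pos: [568.8, -117.2, 394.9]
tcp_rot: [3.141, -0.002, -0.116]
ft_force: [-0.8, -0.6, -0.4]
opening: 0.104
grip_force: 0.0
```

Run:
```python
from bail import *
s=state();print(s["t"],s["eef_pos"].round(1),s["ft_force"].round(1),s["opening"])
v,u=np.mgrid[0:384,0:512];M=np.array([[np.cos(A),-np.sin(A)],[np.sin(A),np.cos(A)]])
p,d,K,T=shot("wrist","w16");W=world(K,T,u,v,d.astype(float))[d>50];C=np.c_[(W[:,:2]-[555,-135])@M,W[:,2]]
for x in range(-66,35,4):
    r=[]
    for y0,y1 in((-3,7),(9,29),(31,41)):
        m=(C[:,0]>=x)&(C[:,0]<x+4)&(C[:,1]>y0)&(C[:,1]<y1)&(C[:,2]>96)&(C[:,2]<172);r.append((int(m.sum()),C[m,2].max().round() if m.any() else None))
    print(x,r)
crop(p,120,60,380,250,3,"w16")
print(toolmove(w(PX+35,18.9,350),[np.pi,0,A]))
```

```text
35.3667 [ 568.8 -117.2  394.9] [-0.8 -0.6 -0.4] 0.10372942061157159
-66 [(0, None), (0, None), (0, None)]
-62 [(0, None), (0, None), (0, None)]
-58 [(0, None), (0, None), (0, None)]
-54 [(0, None), (11, np.float64(105.0)), (0, None)]
-50 [(0, None), (173, np.float64(119.0)), (0, None)]
-46 [(0, None), (138, np.float64(137.0)), (0, None)]
-42 [(0, None), (160, np.float64(162.0)), (0, None)]
-38 [(0, None), (60, np.float64(163.0)), (0, None)]
-34 [(0, None), (54, np.float64(163.0)), (0, None)]
-30 [(0, None), (6, np.float64(97.0)), (0, None)]
-26 [(20, np.float64(108.0)), (0, None), (13, np.float64(108.0))]
-22 [(23, np.float64(108.0)), (72, np.float64(109.0)), (25, np.float64(107.0))]
-18 [(27, np.float64(106.0)), (93, np.float64(109.0)), (28, np.float64(105.0))]
-14 [(26, np.float64(104.0)), (73, np.float64(109.0)), (31, np.float64(105.0))]
-10 [(25, np.float64(102.0)), (1, np.float64(96.0)), (28, np.float64(103.0))]
-6 [(30, np.float64(101.0)), (65, np.float64(101.0)), (33, np.float64(103.0))]
-2 [(27, np.float64(101.0)), (93, np.float64(102.0)), (27, np.float64(101.0))]
2 [(0, None), (27, np.float64(103.0)), (0, None)]
6 [(0, None), (23, np.float64(107.0)), (0, None)]
10 [(0, None), (73, np.float64(111.0)), (0, None)]
14 [(0, None), (94, np.float64(111.0)), (0, None)]
18 [(0, None), (90, np.float64(109.0)), (0, None)]
22 [(0, None), (0, None), (0, None)]
26 [(0, None), (0, None), (0, None)]
30 [(0, None), (0, None), (0, None)]
34 [(0, None), (0, None), (0, None)]
[-0.201, 0.002, 0.291, -0.0, 0.0001, -0.0001]
```

View pics/w16.png

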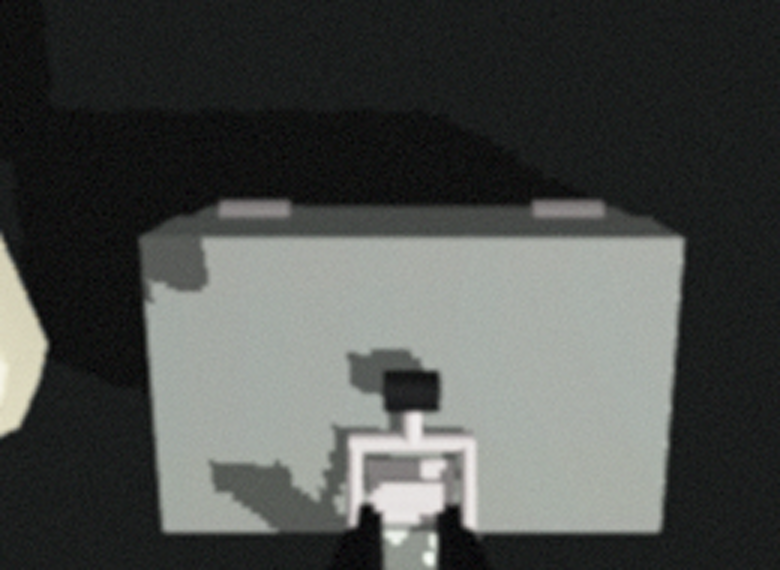

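Bar rests on the lid at y≈440 in the crop, behind the keeper lip (y≈490). Lever tip leans to x −31. Come down on the case side of the lever.

Request:
arm_command:
  rows:
    - [[-0.158, 0.002, 0, 0, 0, 0, -1], [-0.158, 0.002, 0, 0, 0, 0, -1], [-0.158, 0.002, 0, 0, 0, 0, -1], [-0.158, 0.002, 0.15, 0, 0, 0, -1], [-0.158, 0.002, 0.3, 0, 0, 0, -1], [-0.158, 0.002, 0.4, 0, 0, 0, -1], [-0.158, 0.002, 0.4, 0, 0, 0, -1], [-0.158, 0.002, 0.4, 0, 0, 0, -1]]

```text
t: 36.08
eef_pos: [545.9, -115.1, 333.2]
tcp_rot: [-3.141, 0.002, -0.116]
ft_force: [0.8, -0.9, -0.0]
opening: 0.004
grip_force: 0.0
```

Request:
arm_command:
  rows:
    - [[-0.07, 0, 0, 0, 0, 0, -1], [-0.13, 0, 0, 0, 0, 0, -1], [-0.197, 0, 0, 0, 0, 0, -1], [-0.248, 0, 0.002, 0, 0, 0, -1], [-0.28, 0, 0.008, 0, 0, 0, -1], [-0.306, 0, 0.015, 0, 0, 0, -1], [-0.335, 0, 0.025, 0, 0, 0, -1], [-0.361, 0, 0.04, 0, 0, 0, -1], [-0.361, 0, 0.04, 0, 0, 0, -1]]

```text
t: 36.83
eef_pos: [491.1, -108.6, 327.7]
tcp_rot: [-3.141, 0.001, -0.116]
ft_force: [-0.0, -0.4, -0.9]
opening: 0.006
grip_force: 0.0
```

Run:
```python
from bail import *
s=state();print(s["t"],s["eef_pos"].round(1),s["ft_force"].round(1),s["opening"])
v,u=np.mgrid[0:384,0:512];M=np.array([[np.cos(A),-np.sin(A)],[np.sin(A),np.cos(A)]])
p,d,K,T=shot("wrist","w17");W=world(K,T,u,v,d.astype(float))[d>50];C=np.c_[(W[:,:2]-[555,-135])@M,W[:,2]]
p,d,K,T=shot("side","s6");W=world(K,T,u,v,d.astype(float))[d>50];D=np.c_[(W[:,:2]-[555,-135])@M,W[:,2]]
for x in range(-126,30,4):
    r=[]
    for X,y0,y1 in((C,-3,7),(C,9,29),(C,31,41),(D,-3,8)):
        m=(X[:,0]>=x)&(X[:,0]<x+4)&(X[:,1]>y0)&(X[:,1]<y1)&(X[:,2]>96)&(X[:,2]<172);r.append((int(m.sum()),int(X[m,2].max()) if m.any() else None))
    if any(a[0] for a in r):print(x,r)
```

```text
36.8333 [ 491.1 -108.6  327.7] [-0.  -0.4 -0.9] 0.005915702281101799
-94 [(0, None), (0, None), (0, None), (1, 149)]
-90 [(0, None), (0, None), (0, None), (2, 151)]
-86 [(0, None), (0, None), (0, None), (1, 141)]
-82 [(0, None), (0, None), (0, None), (1, 132)]
-74 [(0, None), (5, 127), (0, None), (0, None)]
-70 [(19, 116), (67, 128), (13, 116), (5, 118)]
-66 [(65, 119), (210, 123), (57, 118), (4, 119)]
-62 [(89, 119), (320, 118), (74, 117), (7, 115)]
-58 [(88, 114), (1073, 171), (81, 112), (4, 109)]
-54 [(93, 112), (182, 106), (86, 111), (4, 110)]
-50 [(90, 110), (271, 106), (78, 110), (5, 109)]
-46 [(73, 110), (1, 100), (71, 110), (3, 107)]
-42 [(71, 109), (0, None), (75, 108), (3, 105)]
-38 [(47, 106), (0, None), (49, 106), (1, 105)]
-34 [(50, 106), (0, None), (54, 105), (2, 101)]
-30 [(54, 104), (18, 96), (55, 104), (1, 103)]
-26 [(54, 103), (15, 97), (53, 103), (2, 101)]
-22 [(55, 102), (169, 108), (56, 102), (2, 101)]
-18 [(63, 101), (199, 109), (58, 101), (4, 99)]
-14 [(78, 101), (272, 108), (66, 101), (1, 97)]
-10 [(0, None), (58, 104), (0, None), (0, None)]
-6 [(0, None), (74, 108), (1, 96), (0, None)]
-2 [(0, None), (161, 112), (0, None), (1, 97)]
2 [(0, None), (196, 113), (0, None), (0, None)]
6 [(0, None), (180, 112), (0, None), (0, None)]
18 [(1, 96), (1, 96), (0, None), (0, None)]
22 [(1, 96), (1, 96), (0, None), (0, None)]
```

The bar is drawn forward under the lip (x ≈ −13.5, the seat). Press the lever on down.

Request:
arm_command:
  rows:
    - [[-0.03, 0, 0.022, 0, 0, 0, -1], [-0.06, 0, 0.046, 0, 0, 0, -1], [-0.085, 0, 0.075, 0, 0, 0, -1], [-0.106, 0, 0.105, 0, 0, 0, -1], [-0.122, 0, 0.138, 0, 0, 0, -1], [-0.136, 0, 0.173, 0, 0, 0, -1], [-0.144, 0, 0.21, 0, 0, 0, -1], [-0.149, 0, 0.247, 0, 0, 0, -1], [-0.149, 0, 0.26, 0, 0, 0, -1], [-0.149, 0, 0.26, 0, 0, 0, -1]]

```text
t: 37.77
eef_pos: [469.2, -106.0, 293.1]
tcp_rot: [3.141, -0.003, -0.115]
ft_force: [-18.7, 4.4, 71.6]
opening: 0.006
grip_force: 35.9
```

Request:
arm_command:
  rows:
    - [[0, 0, -0.05, 0, 0, 0, -1], [0, 0, -0.2, 0, 0, 0, -1], [0, 0, -0.4, 0, 0, 0, -1], [-0.1, 0, -0.7, 0, 0, 0, -1], [-0.1, 0, -0.7, 0, 0, 0, -1], [-0.1, 0, -0.7, 0, 0, 0, -1]]

```text
t: 38.27
eef_pos: [454.1, -104.3, 395.7]
tcp_rot: [3.141, -0.004, -0.116]
ft_force: [0.3, 0.1, -0.8]
opening: 0.003
grip_force: 0.0
```

Run:
```python
from bail import *
s=state();print(s["t"],s["eef_pos"].round(1),s["ft_force"].round(1))
v,u=np.mgrid[0:384,0:512];M=np.array([[np.cos(A),-np.sin(A)],[np.sin(A),np.cos(A)]])
read_camera("top");p,d,K,T=shot("wrist","w18");W=world(K,T,u,v,d.astype(float))[d>50];C=np.c_[(W[:,:2]-[555,-135])@M,W[:,2]]
p2,d,K,T=shot("side","s7");W=world(K,T,u,v,d.astype(float))[d>50];D=np.c_[(W[:,:2]-[555,-135])@M,W[:,2]]
for x in range(-126,20,4):
    r=[]
    for X,y0,y1 in((C,-3,7),(C,9,29),(C,31,41),(D,5,32)):
        m=(X[:,0]>=x)&(X[:,0]<x+4)&(X[:,1]>y0)&(X[:,1]<y1)&(X[:,2]>80)&(X[:,2]<150);r.append((int(m.sum()),round(float(np.percentile(X[m,2],90)),1) if m.any() else None))
    if any(a[0] for a in r):print(x,r)
cv2.imwrite("pics/fin.png",np.hstack([cv2.resize(p[60:300,100:340,::-1],(400,400)),cv2.resize(p2[130:220,210:300,::-1],(400,400),interpolation=cv2.INTER_CUBIC)]))
```

```text
38.2667 [ 454.1 -104.3  395.7] [ 0.3  0.1 -0.8]
-122 [(0, None), (1, 105.8), (0, None), (2, 108.8)]
-118 [(0, None), (105, 108.7), (0, None), (8, 108.5)]
-114 [(0, None), (132, 107.4), (0, None), (6, 105.7)]
-110 [(0, None), (112, 104.8), (0, None), (6, 104.6)]
-106 [(0, None), (104, 104.9), (0, None), (8, 103.7)]
-102 [(0, None), (118, 104.6), (0, None), (7, 104.9)]
-98 [(0, None), (101, 104.9), (0, None), (7, 104.9)]
-94 [(0, None), (116, 104.8), (0, None), (7, 105.5)]
-90 [(0, None), (119, 104.8), (0, None), (7, 105.9)]
-86 [(0, None), (105, 104.7), (0, None), (8, 104.4)]
-82 [(0, None), (112, 105.2), (0, None), (6, 103.6)]
-78 [(0, None), (118, 104.6), (0, None), (8, 104.0)]
-74 [(13, 105.3), (120, 104.8), (11, 104.7), (13, 104.7)]
-70 [(37, 105.4), (120, 104.7), (35, 103.6), (8, 104.5)]
-66 [(42, 104.9), (66, 103.2), (42, 104.5), (4, 101.3)]
-62 [(45, 104.9), (61, 104.9), (44, 104.3), (12, 106.0)]
-58 [(49, 104.7), (122, 105.7), (45, 104.7), (12, 106.2)]
-54 [(50, 104.7), (130, 105.7), (45, 104.8), (12, 105.4)]
-50 [(48, 102.0), (147, 105.2), (44, 102.9), (3, 100.7)]
-46 [(47, 1
[... 218 characters left out ...]
 100.4), (124, 96.1), (61, 100.1), (6, 97.0)]
-26 [(72, 100.6), (149, 96.1), (78, 100.3), (12, 103.9)]
-22 [(61, 100.5), (124, 107.7), (65, 100.0), (10, 107.9)]
-18 [(64, 100.3), (143, 107.6), (62, 100.3), (7, 107.4)]
-14 [(76, 100.7), (140, 107.5), (69, 100.7), (5, 107.3)]
-10 [(66, 95.0), (137, 106.7), (67, 94.6), (10, 110.9)]
-6 [(65, 94.7), (166, 114.7), (61, 95.0), (16, 115.7)]
-2 [(78, 94.8), (155, 116.2), (72, 95.0), (13, 115.0)]
2 [(66, 95.0), (148, 115.2), (67, 95.0), (10, 113.5)]
6 [(76, 95.2), (91, 94.9), (76, 94.7), (6, 94.9)]
10 [(77, 94.7), (151, 95.0), (74, 94.5), (8, 94.9)]
14 [(69, 94.8), (138, 94.9), (70, 94.9), (8, 95.0)]
18 [(80, 94.7), (151, 94.9), (77, 94.8), (7, 94.2)]
```

View pics/fin.png

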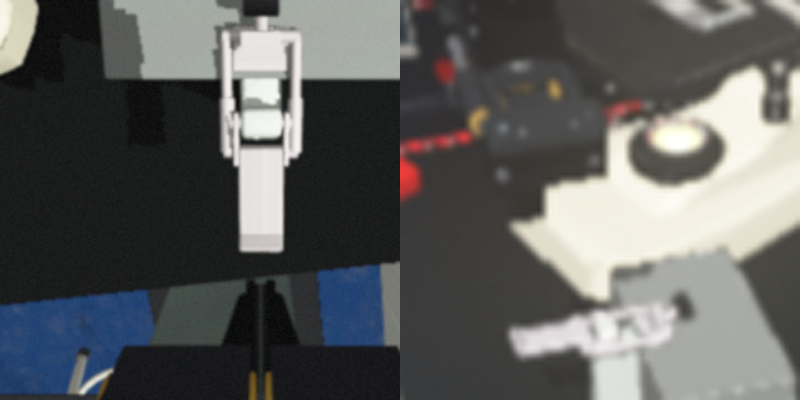

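Lever flat (z 104.7 along its whole length), bar at the seat under the lip (top z 100.5), lid at 94.8, robot clear. Hand in.

```bash
python3 -c "
from cell import *
print(job_done())"
```

```text
the job is handed in; nothing more can be done
None
```

The transit case is packed and latched, and the job was handed in at about 38 s of the 210 s allowed: both plates are in slots 0 and 1, the cover-glass box is flat in the recess, the lid is shut and the latch is pressed home. I moved nothing near the weighing bottle or the bench timer, though I took no final picture of them; the hand-in returned no verdict.

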